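# Hang up the rinsed mug, then hold the paste jar down on the glass rinser

## Task

The rinsed white mug is still standing upside down on the glass rinser: hang it by its handle on the free hook of the drying stand, the one that points towards you, and let go of it. Then take the round-shouldered glass jar, which stands mouth-down among the pots on the black draining mat, set it mouth-down over the rinser's nozzle inside the black sprung ring and push it straight down until the ring is at the bottom of its travel. Finish while still holding the jar pressed down there, so that the jets would keep running, and leave the other things on the table where they are.

Things in the scene. Friction and masses are not known exactly. Their poses are not given: they have to be found in the camera images.
- mug_mid (a point): Middle (half-way up, on the axis) of the loose white enamel mug: 66 mm wide, 74 mm tall, wall 2.5 mm, 0.12 to 0.21 kg. It starts mouth-down on the rinser ring: mouth 37 mm below this point, closed base 37 mm above. z points from mouth to base (up at the start), +y from the axis to the handle. Grip the body along x, clear of the handle.
- mug_loop (a point): Centre of the opening of the mug's handle, 46 mm from the mug's axis along +y, 1 mm above mug_mid; same axes, one looks through it along x. The D handle is a 7 mm round bar; opening 26 mm wide (y, from wall to outer bar), 41 mm high (z), outer corners slanted. Let go on the hook, the mug swings down until its weight is below the hook.
- hook (a point): Point on the centre line of the fixed drying stand's free arm, 200 mm above the table, 55 mm from the post's axis. The arm, a level 8 mm steel rod, runs along this frame's -x (z up) to 90 mm from the post, then its tip turns up to 218 mm height at 102 mm. Post: 10 mm, 212 mm high; base 130 mm wide, 13 mm thick. The arm on the far side already carries a brush.
- jar_mid (a point): Middle (half-way up, on the axis) of the loose clear glass jar: 92 mm tall, 0.17 to 0.29 kg, mouth-down on the 4 mm mat, z up. From the mouth up: neck 44 to 48 mm wide (inside 38) for 25 mm, round shoulders to 42 mm, straight body 64 mm wide to 86 mm, flat base at 92 mm. The only pot on the mat with a neck; it may be at any of the three places.
- nozzle (a point): Top of the rinser's fixed spray nozzle, on the ring's axis, 67 mm above the table; the nozzle is a 17 mm wide steel post. z is up. The rinser sits in a fixed square steel drip tray, 180 mm wide and 22 mm high, whose sides lie along x and y of this frame.
- ring_seat (a point): Point on the axis of the rinser's black sprung ring, level with the top of its six spokes, on which the mouths of vessels rest: 55 mm above the table when the ring is up; it goes down with the ring. A round lip of 80 mm inside and 88 mm outside diameter stands 6 mm above the spokes. z is up. The nozzle stands 12 mm above the spokes when the ring is up.
- ring (a joint): Travel of the sprung ring in m: 0 up, 0.012 fully down on its stop. The spring pushes up with about 6 N at 0 and about 13 N at 0.012, so that the weight of a vessel alone does not move it; let go, the ring comes back up.
- tumbler: Bystander: clear glass tumbler, mouth-down on the mat, 60 mm at the mouth, 48 mm at the base, 125 mm tall, straight taper without neck. Origin at the centre of its underside.
- ramekin: Bystander: low white ceramic pot, mouth-down on the mat, 72 mm wide, 45 mm tall. Origin at the centre of its underside.
- tin: Bystander: round metal tin with lid, 109 mm wide, 47 mm tall, behind the rinser. Origin at the centre of its underside.
- brush: Bystander: flat paste brush lying on the table along its x axis, 40 mm wide, 155 mm long, 15 mm thick, to the near left of the rinser. Origin under it, near its middle.
- packet: Bystander: upright white card packet, 60 x 100 x 150 mm, on the far right. Origin at the centre of its underside.
- mug: The same mug; origin at the centre of its mouth, axes as mug_mid.
- jar: The same jar; origin at the centre of its mouth, axes as jar_mid.
- stand: The same drying stand, fixed; origin on the table under the post, axes as hook.
There are look-alikes about, which are no part of the job. What is shaped like the mug but blue or orange is not meant.

How it is judged:
By the outcome, as a careful person would: the job done as asked, in the order asked, and still so for the second after the job is handed in, while the arm keeps its last pose, push and grip.
It also fails if it takes over 70 s, if anything falls off the work surface, if the arm or the gripper's body presses on something with over 40 N, if the wrist force passes 120 N, or if a joint passes its speed limit or range.

## Robot

A 6-joint arm with a two-finger parallel gripper is mounted at the origin on the work surface. World frame = base frame: x ahead of the robot, y to its left, z up, the work surface at z = 0. Lengths are in m, angles in rad, forces in N, time in s.
With the tool pointing down it reaches from about 0.425 to 0.95 m from the base axis. Payload 3.5 kg.
Tool frame: the origin (TCP) lies midway between the tips of the shut fingers; the grasp point (between the pads) lies 19 mm behind it; x points along the fingers, y is the direction in which the jaws open and shut, and the axes are right-handed (so a half turn about x gives the same grasp; the last joint's range is limited). The gripper opens to 85 mm and grips with 20 to 120 N. Pads are 22 mm wide; open, the fingers measure 114 mm over their backs; the gripper's body (76 mm by 85 mm) begins 54 mm behind the grasp point. The pads swing forward as they close: fully open they stand 13 mm farther back than shut.
Start: joints at [-1.411, 0.286, 1.577, -0, 1.279, -0.15], TCP at [0.206, -0.643, 0.198] pointing down, gripper open.
Joint ranges: [-2.77, 2.77], [-0.9, 2.22], [0.21, 2.48], [-1.53, 4.67], [0.24, 2.81], [-2.84, 2.84]. Speed limits (rad/s): [2.79, 2.79, 3.14, 3.14, 3.14, 3.14].

## Interface

Orientations are given as a unit quaternion [x, y, z, w].
In Python, from plant import sensors, optics, ctrl gives the robot as it stands.
- The arm moves only by the tool arm_command, never from a script. Its argument "increments" is a list that holds one entry, the list of rows, each a list of 4 numbers: the shift along the tool's x, y, z in cm, then the turn about the tool's x in rad. A call has 1 to 20 rows; each row shifts and turns the commanded pose from where the row before left it, along the tool's axes as they then stand; what a row does not reach is not made up. A row lasts 1/8 s, in which the tool goes at most 62.5 mm and 10.7 degrees, less where a joint would pass 70% of its speed; a pose out of reach is approached as far as the arm can. A call with a gripper value outside its range is refused whole. "grip" is the finger opening in cm, from 0 to 8.54, set as the call begins (left out, the last holds). The fingers move at their own pace and stop on an object; "grip_force" is the grip in N (left out, the last holds). Time passes only in rows, so rows that do not move let the fingers close. It gives the time, the measured TCP pose, the force and the opening at its end, in the units of the state.
- sensors.get_state(): the state, without advancing time (a new reading comes with each control period).
- optics.read_camera(name): name is "scene" or "side" or "wrist"; returns the picture (384x512x3 uint8, blue, green, red); there is no depth.
- optics.camera_model(name): a dict with "camera_matrix" (3x3 intrinsics, pixels), "dist" ([k1, k2, p1, p2, k3] as OpenCV has them; the pictures are not rectified), "world_from_camera" (4x4, takes a point from camera to world coordinates); the wrist camera has in their place "mount" (4x4, takes a point from camera to tool coordinates, whose origin is the TCP and whose axes are the tool frame's). Camera axes: x right, y up, looking along -z (the intrinsics and any distortion apply to the point x, -y, -z); pixel columns grow to the right and rows downward; lengths in m; the calibration is good to about 2 mm. A picture is of the moment at which its call begins: read the wrist's pose just before it. camera_model takes no time and is no camera call.
- ctrl.sign_off(): hands the job in, once; it reports no verdict.
Trained networks look in the newest picture that a camera, given by its name, has taken for a name from the list of things; names that differ only in an ending like _2 or _b are one class to them, and where a whole thing is asked for, a point or a joint stands for the part that bears it (a point fixed in the world has none). Each returns a list of dicts, best first, with "conf" (0 to 1); they miss things now and then, are a little off and sometimes report something else, mostly with a low value. They report only what shows in the picture. A call takes as long as a camera call. They do not tell look-alikes from the thing itself.
- optics.boxes_of(camera, query): "at" ([row, column] in pixels, amid what is visible of it).
- optics.place_of(camera, query): "at" ([row, column] in pixels: a listed point, or the origin of a listed thing).
The state is a dict: "time": time; "qpos": joint angles; "dq": joint speeds; "joint_efforts": joint torques, N m; "eef_pos": TCP position; "tcp_rot": TCP orientation; "contact_force": force on the tool from outside, world axes, zero at the start; "wrist_torque": the same for the moment, N m; "opening": opening from 0.0 (shut) to 1.0 (fully open).
Only numpy, scipy, OpenCV 4.12 (cv2) and the standard library are available. Lean on these libraries where they do the work, as an engineer would, in place of code of your own. Each camera call takes 0.05 s, during which the arm holds its last target.

## Working session

There is one attempt and no reset: what is moved stays moved. The work goes in short steps, Python scripts to look and compute and a tool call to move; the robot and the scene stay as the last step left them, time stands still between calls to the robot, and variables do not carry over. Pictures are saved under pics/ and viewed, and the job is handed in when it is done.

Besides the shell and the picture viewer there is one more tool, called after "Request:" as a command line: name --argument value ..., lists and objects as JSON in quotes. arm_command: Moves the arm, as the interface text tells. Its arguments: {"type":"object","properties":{"increments":{"type":"array","items":{"type":"array","items":{"type":"array","items":{"type":"number"}}}},"grip":{"type":"number"},"grip_force":{"type":"number"}},"required":["increments"]}

```bash
ls; mkdir -p pics; cat > h.py <<'E'
import sys; sys.path.insert(0,'.')
import numpy as np, cv2
from scipy.spatial.transform import Rotation as R
from plant import sensors, optics, ctrl
E
python3 - <<'E'
from h import *
s=sensors.get_state(); print(s)
for c in ['scene','side','wrist']:
    im=optics.read_camera(c); cv2.imwrite(f'pics/{c}0.png',im)
    m=optics.camera_model(c); print(c,{k:np.round(v,3).tolist() for k,v in m.items()})
E
```

```text
pics
{'time': 0.0, 'qpos': array([-1.41100390e+00,  2.87215118e-01,  1.57818225e+00, -3.54497647e-05,
        1.27861170e+00, -1.49979739e-01]), 'dq': array([ 0.00058103, -0.00120026, -0.00048132,  0.00037175,  0.00024262,
       -0.001503  ]), 'joint_efforts': array([-6.42379496e-05, -4.05979300e+01, -2.92626107e+01, -1.56325918e-04,
        5.81531858e-03, -8.50330537e-06]), 'eef_pos': array([ 0.20568043, -0.64211939,  0.19661147]), 'tcp_rot': array([-0.69862483, -0.10994139,  0.6986572 , -0.10823287]), 'contact_force': array([-0.43452913, -0.2255462 , -0.25900816]), 'wrist_torque': array([ 0.006427  ,  0.00274141, -0.06524255]), 'opening': 0.9983587351975169}
scene {'camera_matrix': [[402.914, 0.0, 256.896], [0.0, 402.914, 190.837], [0.0, 0.0, 1.0]], 'dist': [-0.137, 0.0, 0.0, 0.0, 0.0], 'world_from_camera': [[0.887, -0.3, 0.35, 0.924], [0.461, 0.564, -0.685, -0.76], [0.008, 0.769, 0.639, 0.857], [0.0, 0.0, 0.0, 1.0]]}
side {'camera_matrix': [[437.215, 0.0, 252.436], [0.0, 437.215, 192.211], [0.0, 0.0, 1.0]], 'dist': [-0.11, 0.0, 0.0, 0.0, 0.0], 'world_from_camera': [[-0.907, 0.293, -0.302, 0.171], [-0.421, -0.614, 0.668, 0.81], [0.01, 0.733, 0.68, 0.954], [0.0, 0.0, 0.0, 1.0]]}
wrist {'camera_matrix': [[301.314, 0.0, 258.352], [0.0, 301.314, 192.671], [0.0, 0.0, 1.0]], 'dist': [-0.001, 0.0, 0.0, 0.0, 0.0], 'mount': [[0.0, 0.26, -0.966, -0.176], [1.0, -0.0, 0.0, -0.001], [-0.0, -0.966, -0.26, -0.066], [0.0, 0.0, 0.0, 1.0]]}
```

View pics/scene0.png

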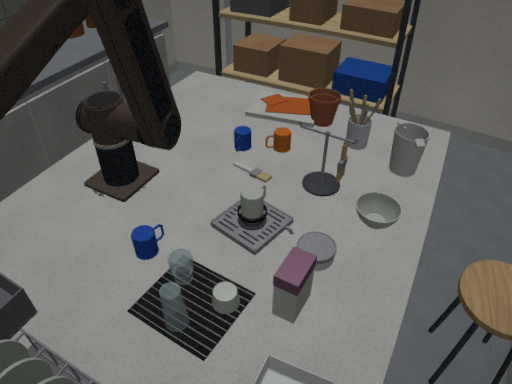

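View pics/side0.png

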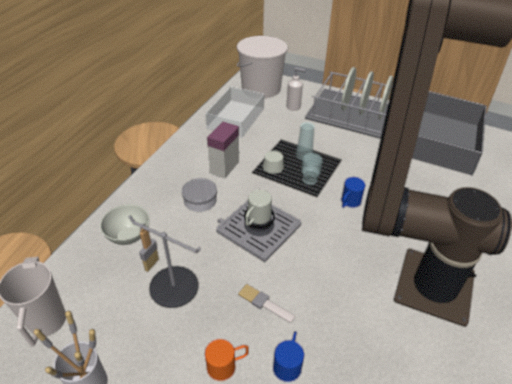

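View pics/wrist0.png

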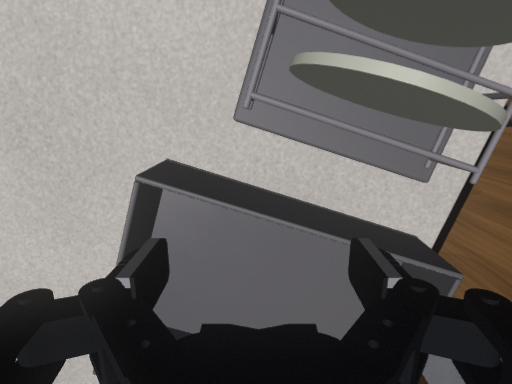

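```bash
cat >> h.py <<'E'
def pose(c,s=None):
    m=optics.camera_model(c)
    if c=='wrist':
        s=s or sensors.get_state()
        T=np.eye(4); T[:3,:3]=R.from_quat(s['tcp_rot']).as_matrix(); T[:3,3]=s['eef_pos']
        return np.array(m['camera_matrix']),np.array(m['dist']),T@np.array(m['mount'])
    return np.array(m['camera_matrix']),np.array(m['dist']),np.array(m['world_from_camera'])
def ray(c,rc,s=None):
    K,d,T=pose(c,s)
    p=cv2.undistortPoints(np.array([[[rc[1],rc[0]]]],float),K,d)[0,0]
    return T[:3,3], T[:3,:3]@np.array([p[0],-p[1],-1.])
def onz(c,rc,z,s=None):
    o,d=ray(c,rc,s); return o+d*(z-o[2])/d[2]
def tri(obs,s=None):
    A=np.zeros((3,3));b=np.zeros(3);L=[]
    for c,rc in obs:
        o,d=ray(c,rc,s);d=d/np.linalg.norm(d);P=np.eye(3)-np.outer(d,d);A+=P;b+=P@o;L.append((P,o))
    x=np.linalg.solve(A,b); return x,[np.linalg.norm(P@(x-o)) for P,o in L]
def proj(c,P,s=None):
    K,d,T=pose(c,s); P=np.atleast_2d(P); q=(P-T[:3,3])@T[:3,:3]*[1,-1,-1]
    uv=cv2.projectPoints(q.reshape(-1,1,3),np.zeros(3),np.zeros(3),K,d)[0][:,0]; return uv
E
python3 - <<'E'
from h import *
for n in ['mug_mid','mug_loop','hook','jar_mid','nozzle','ring_seat','tumbler','ramekin','tin','brush','packet','stand','mug','jar']:
    for c in ['scene','side']:
        r=optics.place_of(c,n); print(n,c,[(np.round(x['at'],1).tolist(),round(x['conf'],2)) for x in r[:4]])
print(sensors.get_state()['time'])
E
```

```text
mug_mid scene [([138.0, 239.4], 0.96), ([243.1, 141.2], 0.76), ([139.8, 279.6], 0.71), ([202.3, 251.1], 0.6)]
mug_mid side [([193.5, 351.4], 0.87), ([359.9, 221.5], 0.87), ([359.9, 290.5], 0.71), ([206.0, 255.5], 0.62)]
mug_loop scene [([139.7, 239.9], 0.86), ([141.0, 268.9], 0.58), ([189.0, 259.4], 0.57), ([232.4, 157.4], 0.56)]
mug_loop side [([201.4, 347.3], 0.77), ([353.0, 236.6], 0.74), ([338.8, 292.1], 0.61), ([218.7, 252.4], 0.56)]
hook scene []
hook side [([245.8, 183.8], 0.85)]
jar_mid scene [([268.3, 178.6], 0.73), ([173.9, 253.5], 0.56), ([301.2, 223.9], 0.53)]
jar_mid side [([167.8, 311.2], 0.78), ([167.3, 225.4], 0.25)]
nozzle scene [([206.5, 249.6], 0.91)]
nozzle side [([211.6, 256.8], 0.71)]
ring_seat scene [([211.5, 253.9], 0.43)]
ring_seat side [([213.5, 258.4], 0.55)]
tumbler scene [([320.7, 177.3], 0.69), ([174.4, 252.1], 0.58), ([200.8, 253.1], 0.5)]
tumbler side [([154.5, 308.6], 0.72), ([288.0, 175.7], 0.68)]
ramekin scene [([300.1, 223.6], 0.6)]
ramekin side [([167.0, 273.5], 0.55)]
tin scene [([254.0, 311.9], 0.82)]
tin side [([202.6, 198.8], 0.7), ([213.5, 259.6], 0.32)]
brush scene [([172.6, 251.5], 0.79)]
brush side [([307.0, 264.8], 0.76)]
packet scene [([301.9, 294.6], 0.8)]
packet side [([165.3, 225.8], 0.81)]
stand scene [([183.4, 320.4], 0.76), ([193.1, 261.9], 0.75)]
stand side [([287.7, 173.8], 0.77)]
mug scene [([249.8, 144.3], 0.98), ([142.9, 241.2], 0.89), ([209.7, 252.3], 0.76), ([147.7, 280.7], 0.74)]
mug side [([201.9, 352.9], 0.84), ([366.5, 288.2], 0.79), ([214.1, 260.6], 0.69), ([366.0, 222.6], 0.63)]
jar scene [([275.4, 180.1], 0.9)]
jar side []
1.55
```

The scene camera shows the white mug on the rinser at about (202,252), the stand base at (184,321) and the jar at about (268,179). The side camera shows the same mug at (206,257), the stand at (288,174) and the jar at (168,311). Next I'll triangulate these and enlarge crops.

```bash
python3 - <<'E'
from h import *
np.set_printoptions(precision=4,suppress=True)
for n,a,b in [('mug_mid',(202.3,251.1),(206,255.5)),('loop',(189,259.4),(218.7,252.4)),('mug',(209.7,252.3),(214.1,260.6)),('nozzle',(206.5,249.6),(211.6,256.8)),('seat',(211.5,253.9),(213.5,258.4)),('jar_mid',(268.3,178.6),(167.8,311.2)),('tumbler',(320.7,177.3),(154.5,308.6)),('ram',(300.1,223.6),(167,273.5)),('tin',(254,311.9),(202.6,198.8)),('packet',(301.9,294.6),(165.3,225.8)),('stand',(183.4,320.4),(287.7,173.8)),('brush',(172.6,251.5),(307,264.8))]:
    x,e=tri([('scene',a),('side',b)]); print(n,x,np.round(e,4))
print('hook on z=.2', onz('side',(245.8,183.8),.2))
for c in ['scene','side']:
    im=cv2.imread(f'pics/{c}0.png')
    if c=='scene': bx=[(150,280,200,360),(240,350,120,260)]
    else: bx=[(170,310,110,310),(110,200,230,350)]
    t=[cv2.resize(im[a:b,l:r],None,fx=4,fy=4,interpolation=cv2.INTER_CUBIC) for a,b,l,r in bx]
    for i,k in enumerate(t): cv2.imwrite(f'pics/{c}_c{i}.png',k[:600,:800])
E
```

```text
mug_mid [0.5178 0.0089 0.0913] [0.0052 0.0052]
loop [0.5085 0.0651 0.0968] [0.0013 0.0013]
mug [0.5116 0.0086 0.0608] [0.004 0.004]
nozzle [0.5127 0.0099 0.0721] [0.0055 0.0055]
seat [0.5186 0.0066 0.0583] [0.0034 0.0034]
jar_mid [ 0.4485 -0.2649  0.0504] [0.0008 0.0008]
tumbler [ 0.5035 -0.3762  0.0056] [0.0101 0.0101]
ram [ 0.5809 -0.2673  0.0043] [0.0002 0.0002]
tin [ 0.7225 -0.0127 -0.0012] [0.0041 0.0041]
packet [ 0.7356 -0.1965  0.01  ] [0.0076 0.0076]
stand [0.6267 0.2948 0.    ] [0.0011 0.0011]
brush [ 0.3887  0.2431 -0.0039] [0.0002 0.0002]
hook on z=.2 [0.5704 0.2967 0.2   ]
```

View pics/scene_c0.png

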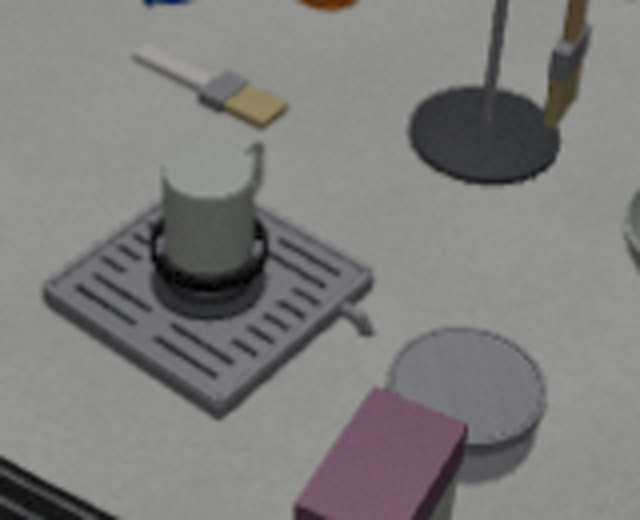

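View pics/scene_c1.png

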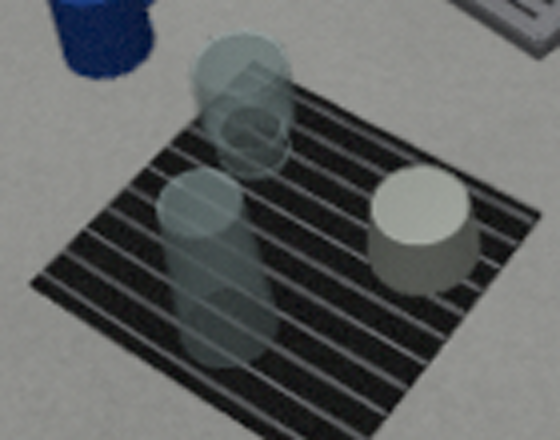

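View pics/side_c0.png

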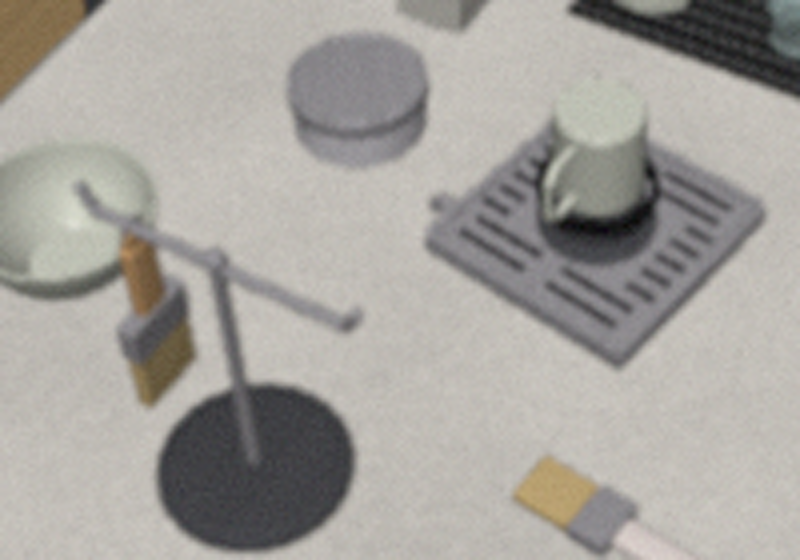

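View pics/side_c1.png

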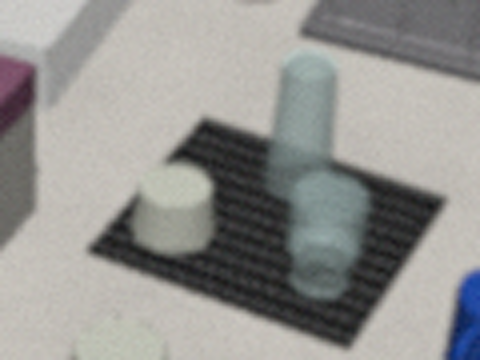

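```bash
python3 - <<'E'
from h import *
np.set_printoptions(precision=4,suppress=True)
s=sensors.get_state(); print(R.from_quat(s['tcp_rot']).as_matrix(), s['eef_pos'])
# overlay hypothesis
def circ(c,z,r): 
    a=np.linspace(0,2*np.pi,60); return np.c_[c[0]+r*np.cos(a),c[1]+r*np.sin(a),0*a+z]
ctr=(0.515,0.009); jar=(0.4485,-0.265); st=np.array([0.627,0.295])
for c,bx in [('scene',(140,340,140,380)),('side',(120,310,130,360))]:
    im=cv2.imread(f'pics/{c}0.png'); big=cv2.resize(im,None,fx=4,fy=4,interpolation=cv2.INTER_CUBIC)
    def dr(P,col): cv2.polylines(big,[np.int32((proj(c,P)+.5)*4-.5)],False,col,1)
    dr(circ(ctr,.129,.033),(0,0,255)); dr(circ(ctr,.061,.044),(255,0,0))
    sq=np.array([[-1,-1],[1,-1],[1,1],[-1,1],[-1,-1]])*.09
    dr(np.c_[sq+ctr,0*sq[:,:1]+.022],(0,255,0))
    dr(circ(jar,.096,.030),(0,0,255)); dr(circ(jar,.004,.022),(255,0,0)); dr(circ(jar,.046,.032),(0,255,0))
    dr(circ(st,.013,.065),(0,0,255))
    dr(np.array([[*st,0.013],[*st,.212]]),(0,255,255)); dr(np.array([[*st,.2],[st[0]-.09,st[1],.2],[st[0]-.102,st[1],.218]]),(0,255,255))
    for i,(a,b,l,r) in enumerate([(140,270,200,360),(240,350,120,260)] if c=='scene' else [(170,310,120,310),(110,200,230,350)]):
        cv2.imwrite(f'pics/ov_{c}{i}.png',big[a*4:b*4,l*4:r*4])
E
```

```text
[[-0.      0.3048 -0.9524]
 [ 0.     -0.9524 -0.3048]
 [-1.     -0.     -0.    ]] [ 0.2058 -0.6428  0.198 ]
```

View pics/ov_scene0.png

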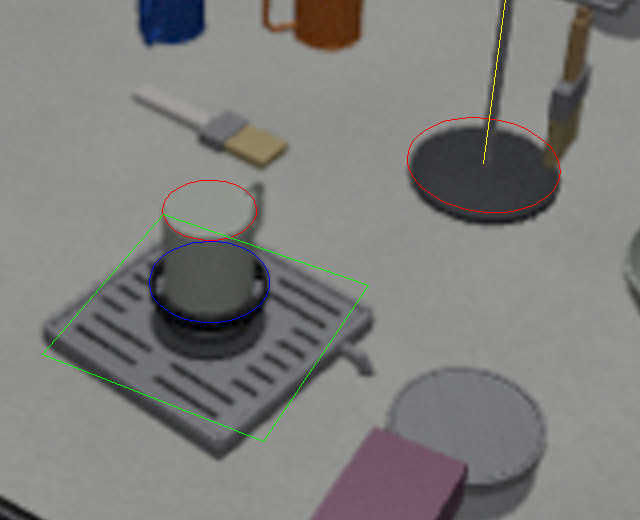

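View pics/ov_side0.png

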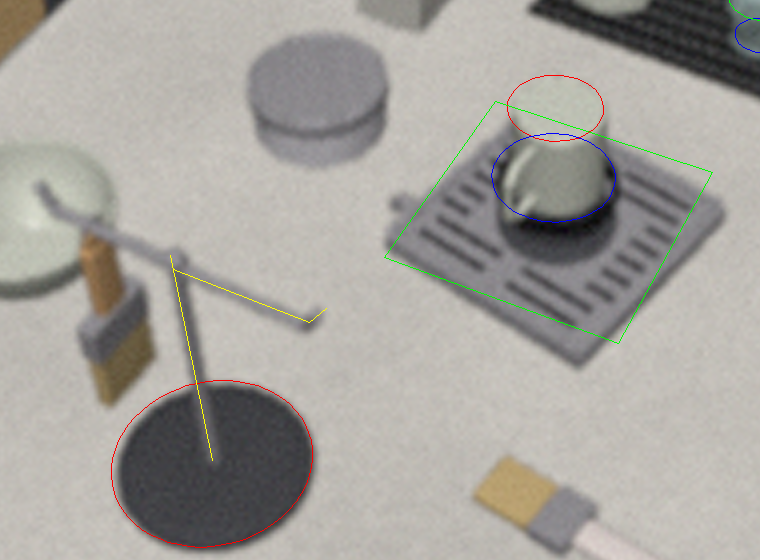

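View pics/ov_scene1.png

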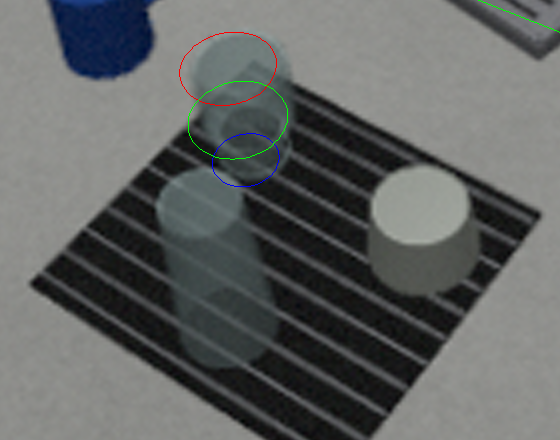

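View pics/ov_side1.png

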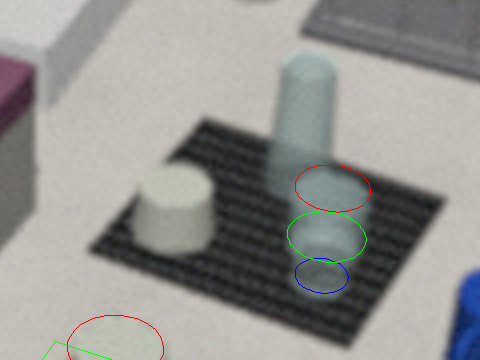

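Candidates for the jar on the mat: the tall straight tumbler (scene 300,175), the low white ramekin (298,225) and the pot at (268,180). Only the last has wide shoulders over a visibly narrower neck ring in the crop, so it is the jar. The white mug on the rinser is at scene (202,252). The others are blue or orange.

Now I'll move above the mug.

Request:
arm_command --increments '[[[0,-4.4,-4.1,0],[0,-4.4,-4.1,0],[0,-4.4,-4.1,0],[0,-4.4,-4.1,0],[0,-4.4,-4.1,0],[0,-4.4,-4.1,0],[0,-4.4,-4.1,0],[0,-4.4,-4.1,0],[0,-4.4,-4.1,0],[0,-4.4,-4.1,0],[0,-4.4,-4.1,0],[0,-4.4,-4.1,0],[0,0,0,-0.175],[0,0,0,-0.175],[0,0,0,-0.175],[0,0,0,-0.175],[0,0,0,-0.175],[0,0,0,-0.175],[0,0,0,-0.175],[0,0,0,-0.175]]]' --grip 8.54

```text
time: 4.05
eef_pos: [0.5134, 0.01, 0.1982]
tcp_rot: [0.463, 0.535, -0.462, 0.535]
contact_force: [0.4, 0.3, -0.9]
opening: 0.997
```

```bash
python3 - <<'E'
from h import *
np.set_printoptions(precision=4,suppress=True)
s=sensors.get_state(); print(R.from_quat(s['tcp_rot']).as_matrix(), s['eef_pos'],s['qpos'])
im=optics.read_camera('wrist'); cv2.imwrite('pics/w1.png',im)
for n in ['mug_mid','mug_loop','mug','nozzle','hook']:
    r=optics.place_of('wrist',n); print(n,[(np.round(x['at'],1).tolist(),round(x['conf'],2)) for x in r[:4]])
E
```

```text
[[ 0.0003  0.9895  0.1442]
 [-0.      0.1442 -0.9895]
 [-1.      0.0003  0.0001]] [0.5134 0.01   0.1982] [-0.1783 -0.0744  1.9682  0.      1.2474 -0.323 ]
mug_mid []
mug_loop [([135.7, 271.9], 0.95), ([295.2, 75.9], 0.7)]
mug [([304.1, 82.9], 0.61), ([173.2, 252.8], 0.6)]
nozzle []
hook []
```

View pics/w1.png

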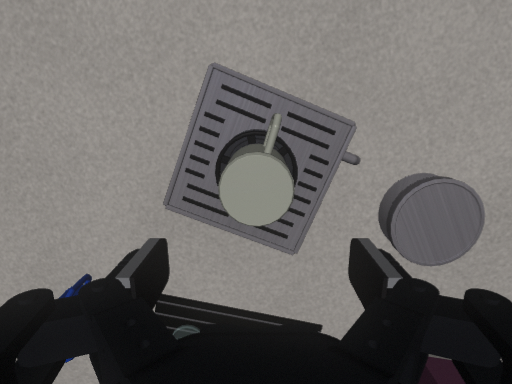

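The wrist view shows the mug base as a disc centred at about (col 256, row 188). The handle points up and slightly right to (276,118), and the tray corners are (212,65), (354,124), (295,253) and (166,205).

```bash
python3 - <<'E'
from h import *
np.set_printoptions(precision=4,suppress=True)
s=sensors.get_state(); im=cv2.imread('pics/w1.png')
c=onz('wrist',(188,256),.129,s); print('mugtop',c)
hsv=cv2.cvtColor(im,cv2.COLOR_BGR2HSV)
crop=cv2.resize(im[90:240,180:340],None,fx=4,fy=4,interpolation=cv2.INTER_CUBIC); cv2.imwrite('pics/w1c.png',crop)
l=onz('wrist',(135.7,271.9),.093,s); print('loop',l)
cor=np.array([onz('wrist',p,.022,s)[:2] for p in [(65,212),(124,354),(253,295),(205,166)]]); print(cor,cor.mean(0),np.linalg.norm(cor-np.roll(cor,1,0),axis=1))
e=cor[1]-cor[0];print(np.degrees(np.arctan2(e[1],e[0])))
out=im.copy()
def circ(c,z,r): 
    a=np.linspace(0,2*np.pi,60); return np.c_[c[0]+r*np.cos(a),c[1]+r*np.sin(a),0*a+z]
big=cv2.resize(im,None,fx=4,fy=4,interpolation=cv2.INTER_CUBIC)
def dr(P,col): cv2.polylines(big,[np.int32((proj('wrist',P,s)+.5)*4-.5)],False,col,1)
dr(circ(c,.129,.033),(0,0,255)); dr(circ(cor.mean(0),.061,.044),(255,0,0))
for th in (90,95,100):
    u=np.array([np.cos(np.radians(th)),np.sin(np.radians(th))]); dr(np.array([[*(c[:2]+.033*u),.115],[*(c[:2]+.0595*u),.115]]),(0,255,0) if th==95 else (0,255,255))
cv2.imwrite('pics/w1o.png',big[90*4:240*4,170*4:350*4])
E
```

```text
mugtop [0.5115 0.0143 0.129 ]
loop [0.5203 0.0564 0.093 ]
[[ 0.4485  0.1175]
 [ 0.6151  0.0773]
 [ 0.5755 -0.0908]
 [ 0.4082 -0.0489]] [0.5118 0.0138] [0.1712 0.1714 0.1727 0.1724]
-13.564860602375624
```

View pics/w1o.png

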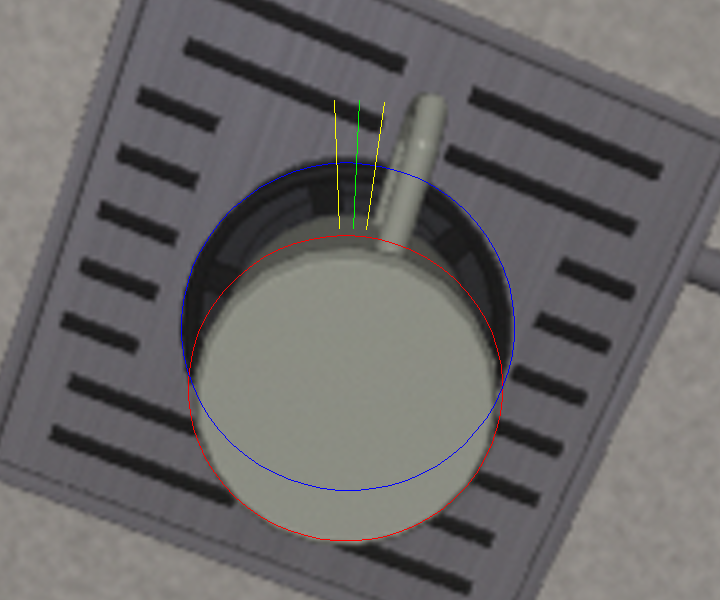

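```bash
python3 - <<'E'
from h import *
s=sensors.get_state()
for z in (.09,.105,.117):
    a=onz('wrist',(115,277.3),z,s)[:2]; b=onz('wrist',(148,268.3),z,s)[:2]
    m=np.array([.511,.0125])
    for p in(a,b): print(z,p,np.linalg.norm(p-m),np.degrees(np.arctan2(*(p-m)[::-1])))
    print(np.degrees(np.arctan2(*(a-b)[::-1])))
E
```

```text
0.09 [0.52261141 0.07532358] 0.06388761297586716 79.52843907413646
0.09 [0.518823   0.04448885] 0.03293153353053738 76.25781966517916
82.99562946755057
0.105 [0.52167131 0.07535722] 0.06375662603074976 80.36472630774153
0.105 [0.51808282 0.04614973] 0.03438706693717441 78.11351346758772
82.99562946755087
0.117 [0.52091923 0.07538414] 0.06366165142311123 81.03612228409328
0.117 [0.51749068 0.04747842] 0.03557554084970852 79.48762647594906
82.99562946755087
```

Request:
arm_command --increments '[[[0,0,0,0.16],[0,0,0,0.155],[0,-0.3,-0.2,0],[3.5,0,0,0],[3.5,0,0,0],[2.5,0,0,0],[1.5,0,0,0],[0.8,0,0,0],[0,0,0,0]]]'

```text
time: 5.48
eef_pos: [0.511, 0.0125, 0.0802]
tcp_rot: [0.542, 0.454, -0.542, 0.454]
contact_force: [0.8, 0.5, -0.9]
opening: 1.005
```

```bash
python3 - <<'E'
from h import *
s=sensors.get_state(); print(R.from_quat(s['tcp_rot']).as_matrix(), s['eef_pos'],s['contact_force'])
im=optics.read_camera('wrist'); cv2.imwrite('pics/w2.png',im)
im=optics.read_camera('side'); cv2.imwrite('pics/s2.png',cv2.resize(im[130:280,150:350],None,fx=4,fy=4,interpolation=cv2.INTER_CUBIC))
E
```

```text
[[ 3.20496816e-05  9.84634478e-01 -1.74628015e-01]
 [ 1.55906932e-05 -1.74628016e-01 -9.84634478e-01]
 [-9.99999999e-01  2.88346497e-05 -2.09479063e-05]] [0.51095924 0.01252126 0.08015856] [ 0.79863258  0.46625154 -0.88994732]
```

View pics/w2.png

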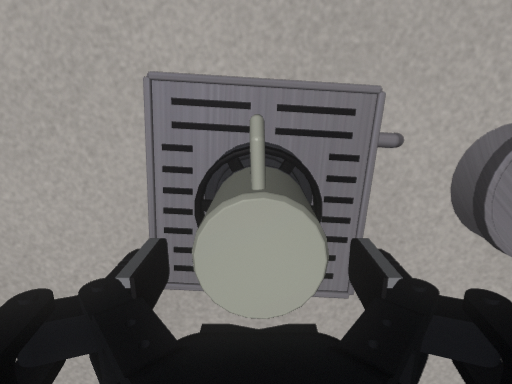

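View pics/s2.png

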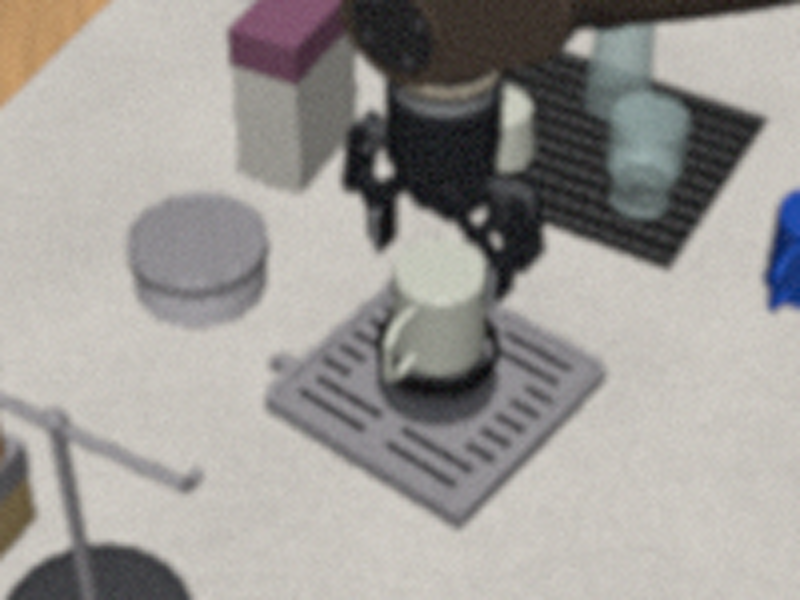

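```bash
python3 - <<'E'
from h import *
np.set_printoptions(precision=4,suppress=True)
s=sensors.get_state()
Rm=R.from_quat(s['tcp_rot']).as_matrix(); p=np.array(s['eef_pos'])
pts=[p,p-.019*Rm[:,0],p+Rm@[-.03,.045,0],p+Rm@[-.03,-.045,0],[.511,.0125,.129],[.511,.0125,.0]]
print(proj('wrist',pts,s)); print((proj('side',pts)-[150,130])*4)
print(optics.camera_model('wrist')['mount'])
E
```

```text
[[257.7892 222.5287]
 [257.7469 234.5665]
 [343.2687 242.7869]
 [172.1412 242.821 ]
 [256.4264 258.877 ]
 [256.9693 189.8296]]
[[435.0936 319.8184]
 [435.6829 300.584 ]
 [383.0884 263.161 ]
 [490.5976 316.1495]
 [437.2927 270.8468]
 [433.6233 397.9585]]
[[-0.0006  0.2598 -0.9657 -0.1762]
 [ 1.      0.0001 -0.0005  0.0003]
 [-0.     -0.9657 -0.2598 -0.0666]
 [ 0.      0.      0.      1.    ]]
```

The wrist view shows the mug centred between the fingers at (258,255), with its handle straight up the image, so the grasp is aligned. I'll lower slightly and close.

Request:
arm_command --increments '[[[0.6,0,0,0],[0,0,0,0]]]'

```text
time: 5.82
eef_pos: [0.5106, 0.0125, 0.0738]
tcp_rot: [-0.542, -0.454, 0.542, -0.454]
contact_force: [-0.0, 0.1, -0.1]
opening: 1.0
```

Request:
arm_command --increments '[[[0,0,0,0],[0,0,0,0],[0,0,0,0],[0,0,0,0],[0,0,0,0],[0,0,0,0]]]' --grip 5.5 --grip_force 45

```text
time: 6.58
eef_pos: [0.5109, 0.0125, 0.0742]
tcp_rot: [0.542, 0.454, -0.542, 0.454]
contact_force: [-1.5, -0.0, 4.3]
opening: 0.755
```

```bash
python3 - <<'E'
from h import *
s=sensors.get_state(); print(s['opening']*.0854,s['contact_force'],s['eef_pos'])
im=optics.read_camera('wrist'); cv2.imwrite('pics/w3.png',im)
E
```

```text
0.06450708319032335 [-1.51615952e+00 -4.06401030e-04  4.31907272e+00] [0.51089293 0.01249755 0.07418016]
```

View pics/w3.png

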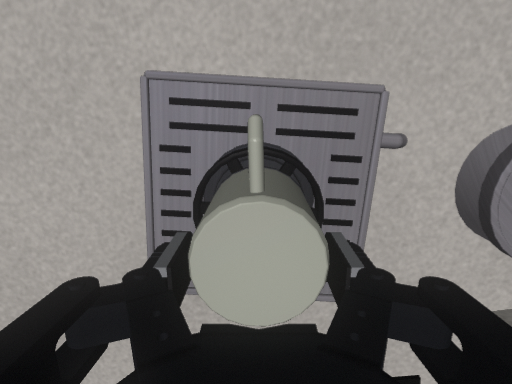

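Gripped at 64.5 mm opening, with the mug centred. I'll lift it and measure the hook precisely from the first scene and side pictures.

Request:
arm_command --increments '[[[-1,0,0,0],[-2.5,0,0,0],[-4,0,0,0],[-4,0,0,0],[0,0,0,0]]]'

```text
time: 7.25
eef_pos: [0.5132, 0.0121, 0.1926]
tcp_rot: [0.544, 0.452, -0.54, 0.456]
contact_force: [0.4, -0.5, -3.3]
opening: 0.751
```

```bash
python3 - <<'E'
from h import *
for c,(a,b,l,r) in {'scene':(110,200,280,375),'side':(205,315,120,215)}.items():
    im=optics.read_camera(c); cv2.imwrite(f'pics/st_{c}.png',cv2.resize(im[a:b,l:r],None,fx=6,fy=6,interpolation=cv2.INTER_CUBIC)[:600])
    print(c,[(np.round(x['at'],1).tolist(),round(x['conf'],2)) for x in optics.place_of(c,'hook')],[(np.round(x['at'],1).tolist(),round(x['conf'],2)) for x in optics.place_of(c,'stand')])
E
```

```text
scene [([128.3, 310.4], 0.91)] [([184.8, 320.2], 0.55)]
side [([248.8, 184.4], 0.89)] [([287.3, 174.4], 0.85)]
```

View pics/st_scene.png

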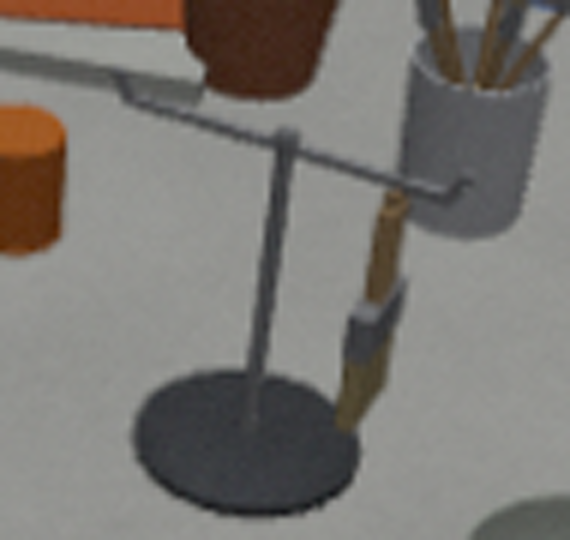

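View pics/st_side.png

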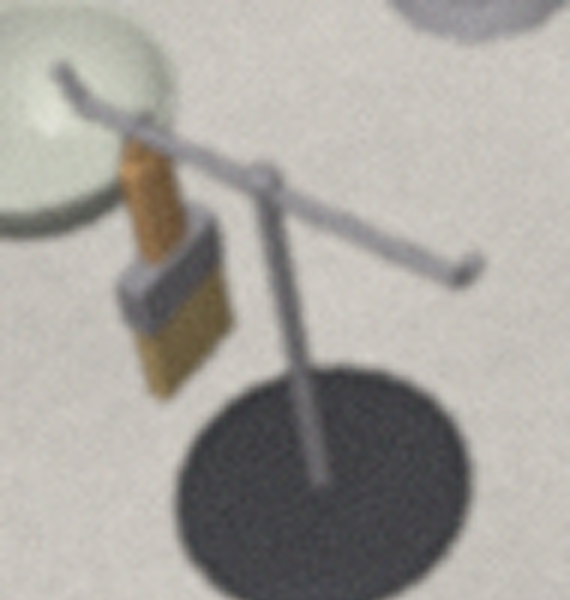

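```bash
python3 - <<'E'
from h import *
np.set_printoptions(precision=4,suppress=True)
F={'elbow':((135,100),(458,278)),'tip':((120,80),(474,262)),'posttop':((288,132),(262,168)),'farelbow':((450,196),(88,106)),'postbase':((253,425),(319,483))}
P={}
for n,(a,b) in F.items():
    A=((a[1]+.5)/6-.5+110,(a[0]+.5)/6-.5+280); B=((b[1]+.5)/6-.5+205,(b[0]+.5)/6-.5+120)
    x,e=tri([('scene',A),('side',B)]); P[n]=x; print(n,x,e)
    if n=='elbow' or n=='farelbow': print(onz('scene',A,.2),onz('side',B,.2))
print('hook',tri([('scene',(128.3,310.4)),('side',(248.8,184.4))]), tri([('scene',(128.3,310.4)),('side',(245.8,183.8))]))
d=P['elbow']-P['farelbow']; print(np.degrees(np.arctan2(d[1],d[0])),np.linalg.norm(d))
for c in ['scene','side']: print(c,onz(c,[(184.8,320.2),(287.3,174.4)][c=='side'],0))
E
```

```text
elbow [0.5404 0.2976 0.1991] [np.float64(0.0016827256138354767), np.float64(0.0016827256138355676)]
[0.5423 0.2973 0.2   ] [0.5384 0.2977 0.2   ]
tip [0.5327 0.2958 0.2102] [np.float64(0.0007882640349427391), np.float64(0.0007882640349427987)]
posttop [0.629  0.29   0.2094] [np.float64(0.0007502385091083612), np.float64(0.000750238509108571)]
farelbow [0.7171 0.2858 0.1997] [np.float64(0.00216299879390659), np.float64(0.002162998793906872)]
[0.7188 0.2874 0.2   ] [0.7145 0.2857 0.2   ]
postbase [0.6285 0.2962 0.0126] [np.float64(0.0021257144033533792), np.float64(0.0021257144033530943)]
hook (array([0.5676, 0.302 , 0.197 ]), [np.float64(0.0014808751598584574), np.float64(0.0014808751598583438)]) (array([0.5704, 0.2972, 0.2006]), [np.float64(0.00034580831785438953), np.float64(0.000345808317854375)])
176.17871454728748 0.1770939345625642
scene [0.6297 0.288  0.    ]
side [0.6249 0.2927 0.    ]
```

Request:
arm_command --increments '[[[0,0,0,-0.108],[0,-0.7,-4.0,0],[0,-0.7,-4.0,0],[0,-0.7,-4.0,0],[0,-0.7,-4.0,0],[0,-0.4,-4.0,0],[0,-0.4,-4.0,0],[0,0,0,0],[0,0,0,0]]]'

```text
time: 8.68
eef_pos: [0.4907, 0.2539, 0.1879]
tcp_rot: [-0.516, -0.483, 0.517, -0.483]
contact_force: [0.1, -0.4, -2.4]
opening: 0.752
```

```bash
cat > look.py <<'E'
from h import *
np.set_printoptions(precision=4,suppress=True)
def look(tag,bx):
    s=sensors.get_state(); print(s['time'],s['eef_pos'],s['contact_force'],s['opening']*.0854); print(R.from_quat(s['tcp_rot']).as_matrix())
    for c,b in bx.items():
        im=optics.read_camera(c); a,bb,l,r,f=b
        cv2.imwrite(f'pics/{tag}_{c}.png',cv2.resize(im[a:bb,l:r],None,fx=f,fy=f,interpolation=cv2.INTER_CUBIC))
    return s
E
python3 - <<'E'
from look import *
look('p1',{'scene':(90,215,220,370,5),'side':(200,310,130,280,5),'wrist':(0,384,0,512,1)})
for c in ('scene','side','wrist'):
  for n in('mug_mid','mug_loop'):
    print(c,n,[(np.round(x['at'],1).tolist(),round(x['conf'],2)) for x in optics.place_of(c,n)])
E
```

```text
8.675 [0.4907 0.2539 0.1879] [ 0.0903 -0.3612 -2.3844] 0.06418358588223509
[[-0.0019  0.9977 -0.0676]
 [-0.0012 -0.0676 -0.9977]
 [-1.     -0.0018  0.0013]]
scene mug_mid [([138.5, 240.6], 0.68), ([136.1, 282.7], 0.65), ([241.6, 144.6], 0.64), ([131.5, 285.5], 0.57), ([274.9, 181.8], 0.51)]
scene mug_loop [([140.8, 240.4], 0.96), ([120.1, 284.3], 0.81), ([235.2, 159.1], 0.78), ([140.4, 268.6], 0.5)]
side mug_mid [([193.6, 352.0], 0.91), ([359.0, 218.9], 0.8), ([358.8, 287.5], 0.78), ([239.6, 223.3], 0.59), ([303.5, 260.9], 0.37)]
side mug_loop [([257.3, 212.5], 0.97), ([351.2, 237.8], 0.71), ([198.2, 346.6], 0.66), ([338.2, 292.5], 0.57)]
wrist mug_mid [([75.2, 39.9], 0.92)]
wrist mug_loop [([31.5, 135.4], 0.92), ([118.6, 57.1], 0.89), ([139.9, 401.3], 0.72), ([156.3, 256.2], 0.59)]
```

View pics/p1_scene.png

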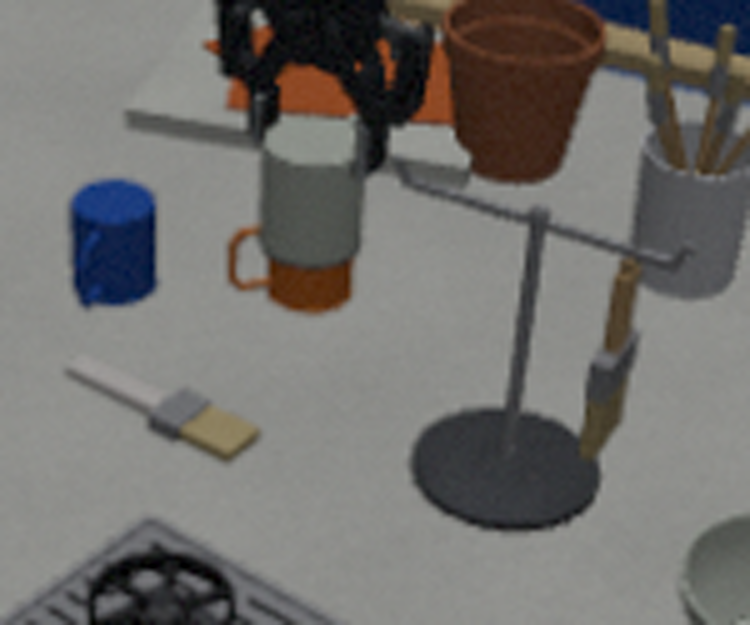

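View pics/p1_side.png

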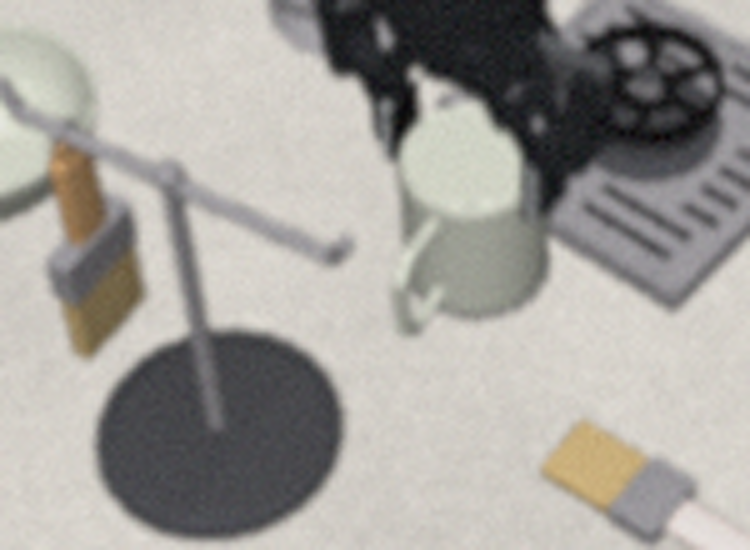

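View pics/p1_wrist.png

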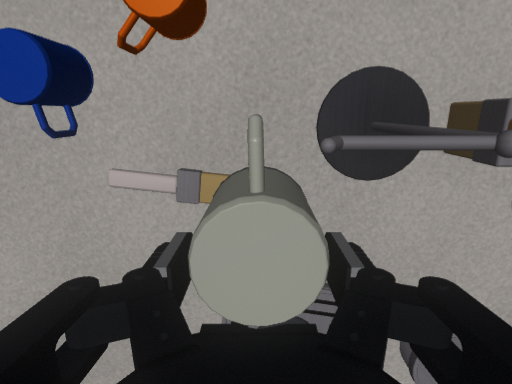

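```bash
python3 - <<'E'
from h import *
np.set_printoptions(precision=4,suppress=True)
s=sensors.get_state(); Rm=R.from_quat(s['tcp_rot']).as_matrix(); p=s['eef_pos']
def t(rc,z): 
    w=onz('wrist',rc,z,s); return w,(Rm.T@(w-p))
for n,rc,z in [('rod near',(144,340),.2),('rod mid',(142.5,420),.2),('rod far',(142,490),.2),('tip',(144,329),.218),('handle outer end',(114,255),.225),('handle corner2',(120,255),.231),('mugtop',(258,259),.243)]:
    print(n,*t(rc,z))
# predicted: loop top bar, outer in image using p + geometry
mid=p+np.array([0,0,.018])
yv=-Rm[:,2]
for n,q in [('outer bar mid',mid+yv*.0625+[0,0,.001]),('loopcentre',mid+yv*.046+[0,0,.001]),('top bar center',mid+yv*.046+[0,0,.0255]),('topcentre',mid+[0,0,.037])]:
    print(n,q,proj('wrist',q,s),'scene5',(proj('scene',q)-[220,90])*5,'side5',(proj('side',q)-[130,200])*5)
# mug bottom ellipse check in scene: mouth
for c,o in (('scene',[220,90]),('side',[130,200])):
    a=np.linspace(0,2*np.pi,60)
    im=cv2.imread(f'pics/p1_{c}.png')
    for z in(-.037,.037):
        P=np.c_[mid[0]+.033*np.cos(a),mid[1]+.033*np.sin(a),0*a+mid[2]+z]
        cv2.polylines(im,[np.int32((proj(c,P)-o+.5)*5)],False,(0,0,255),1)
    H=[mid+yv*y+[0,0,z] for y,z in [(.033,.0255),(.055,.0255),(.0625,.015),(.0625,-.015),(.055,-.0235),(.033,-.0235)]]
    cv2.polylines(im,[np.int32((proj(c,H)-o+.5)*5)],False,(0,255,0),1)
    cv2.imwrite(f'pics/p1o_{c}.png',im)
E
```

```text
rod near [0.5395 0.3004 0.2   ] [-0.0109  0.0449 -0.0496]
rod mid [0.583  0.2982 0.2   ] [-0.0109  0.0884 -0.0504]
rod far [0.621  0.2959 0.2   ] [-0.0108  0.1265 -0.0507]
tip [0.5295 0.3029 0.218 ] [-0.0289  0.0347 -0.0514]
handle outer end [0.4947 0.3195 0.225 ] [-0.0359 -0.0011 -0.0655]
handle corner2 [0.4946 0.317  0.231 ] [-0.0419 -0.001  -0.0631]
mugtop [0.4923 0.2574 0.243 ] [-0.0539  0.0007 -0.0035]
outer bar mid [0.4956 0.3164 0.2081] [[257.5031 119.9462]] scene5 [[356.025  139.6221]] side5 [[392.4327 306.2696]]
loopcentre [0.4945 0.2999 0.2081] [[257.5251 152.4846]] scene5 [[344.1942 150.3067]] side5 [[413.1103 280.0606]]
top bar center [0.4945 0.2999 0.2326] [[257.4226 159.7325]] scene5 [[346.3108 116.6862]] side5 [[410.0178 243.8133]]
topcentre [0.4913 0.254  0.2441] [[257.4453 266.2999]] scene5 [[312.6972 130.7094]] side5 [[465.586  155.7698]]
```

View pics/p1o_scene.png

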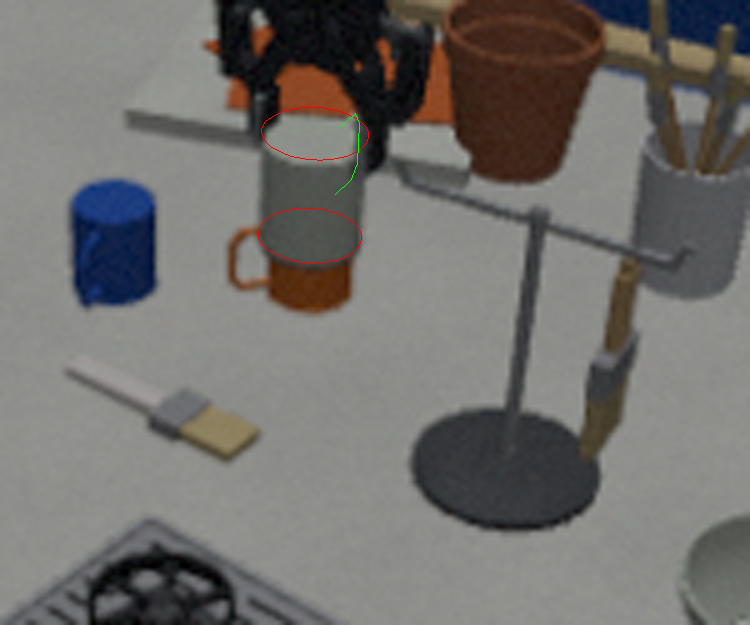

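View pics/p1o_side.png

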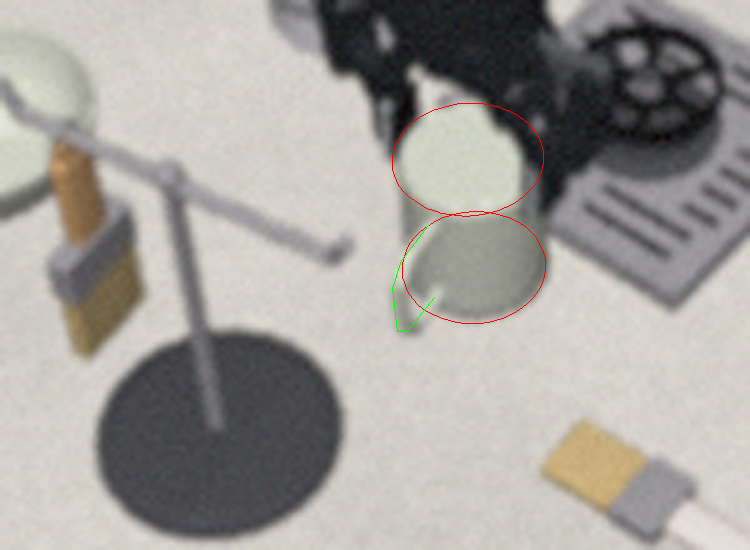

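The wrist view shows the rod level in the image (tip at (330,144), post end at (505,142)), in line with the handle opening (rows 120–160). The overlay in the side view agrees. I'll shift 3 mm outward and slide on slowly.

Request:
arm_command --increments '[[[0,0,-0.3,0],[0,1,0,0],[0,1,0,0],[0,1,0,0],[0,1,0,0],[0,0.5,0,0],[0,0,0,0]]]'

```text
time: 10.0
eef_pos: [0.5366, 0.2542, 0.1889]
tcp_rot: [-0.517, -0.483, 0.517, -0.483]
contact_force: [-0.2, -0.0, -1.9]
opening: 0.752
```

```bash
python3 - <<'E'
from look import *
look('p2',{'scene':(90,215,220,370,5),'side':(200,310,130,280,5),'wrist':(0,384,0,512,1)})
E
```

```text
10.0 [0.5366 0.2542 0.1889] [-0.2424 -0.0249 -1.8561] 0.06424349552441164
[[-0.0004  0.9977 -0.0683]
 [-0.0001 -0.0683 -0.9977]
 [-1.     -0.0004  0.0001]]
```

View pics/p2_side.png

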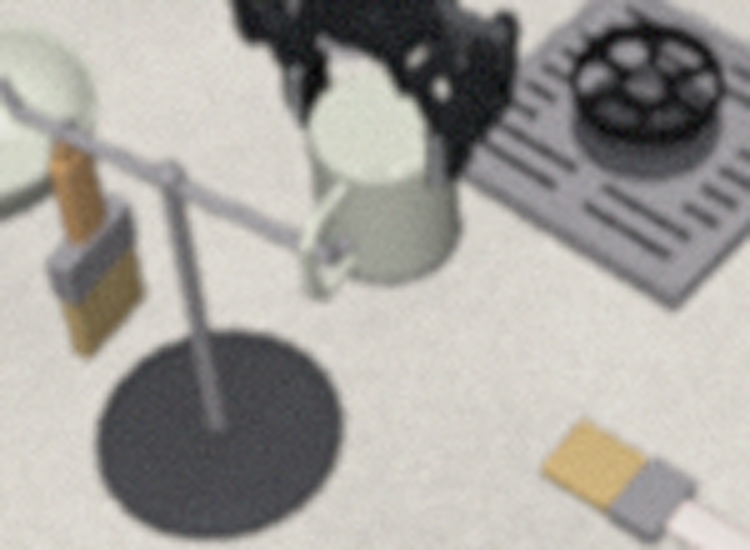

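View pics/p2_wrist.png

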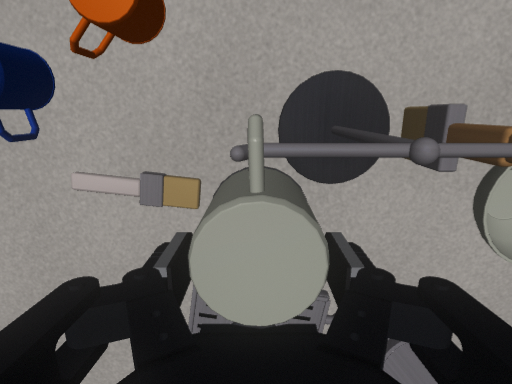

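The rod has gone through the handle: in the wrist view the tip (237,153) is out to the left of the handle, and the contact force is about zero. I'll slide on 3.5 cm and lower.

Request:
arm_command --increments '[[[0,1,0,0],[0,1,0,0],[0,1,0,0],[0,0.5,0,0],[0.6,0,0,0],[0.6,0,0,0],[0.5,0,0,0],[0,0,0,0]]]'

```text
time: 11.15
eef_pos: [0.5705, 0.2519, 0.1711]
tcp_rot: [-0.516, -0.483, 0.517, -0.482]
contact_force: [-0.3, -0.5, -1.6]
opening: 0.752
```

Request:
arm_command --increments '[[[0.2,0,0,0],[0.2,0,0,0],[0,0,0,0]]]'

```text
time: 11.52
eef_pos: [0.5711, 0.2519, 0.1679]
tcp_rot: [-0.517, -0.483, 0.517, -0.483]
contact_force: [-0.6, 0.3, -1.4]
opening: 0.752
```

```bash
python3 - <<'E'
from look import *
look('p3',{'side':(200,310,130,280,5),'wrist':(0,384,0,512,1)})
E
```

```text
11.525 [0.5711 0.2519 0.1679] [-0.6341  0.2644 -1.3657] 0.06422740135329533
[[-0.0002  0.9977 -0.0679]
 [-0.0001 -0.0679 -0.9977]
 [-1.     -0.0002  0.0001]]
```

View pics/p3_side.png

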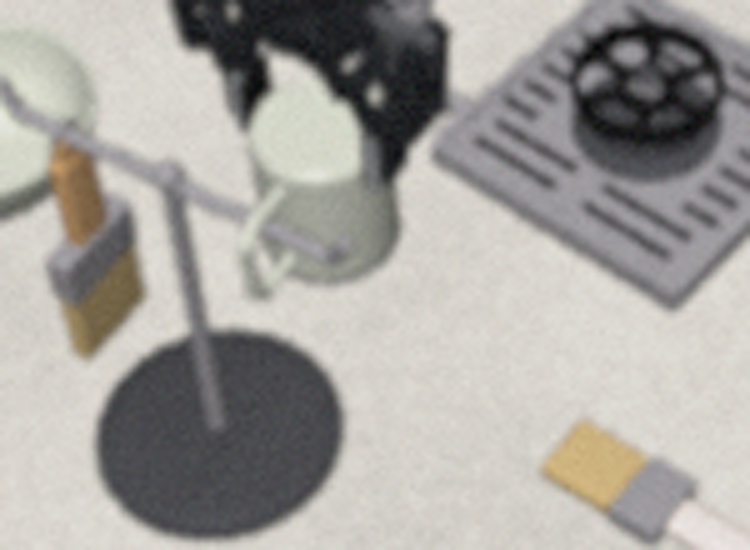

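View pics/p3_wrist.png

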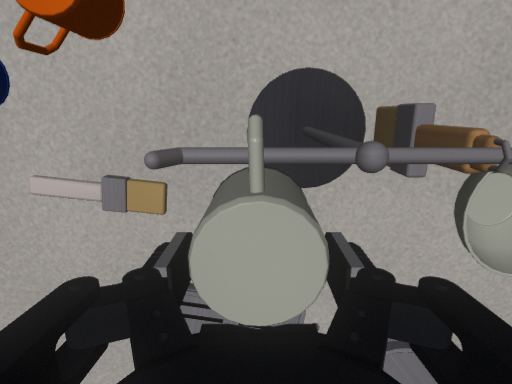

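Request:
arm_command --increments '[[[0.15,0,0,0],[0.1,0,0,0],[0,0,0,0]]]'

```text
time: 12.0
eef_pos: [0.5711, 0.2519, 0.1654]
tcp_rot: [-0.517, -0.483, 0.517, -0.483]
contact_force: [-0.2, -0.1, -2.9]
opening: 0.755
```

Request:
arm_command --increments '[[[0.1,0,0,0],[0.1,0,0,0],[0,0,0,0]]]'

```text
time: 12.38
eef_pos: [0.5714, 0.2519, 0.1641]
tcp_rot: [0.517, 0.483, -0.517, 0.483]
contact_force: [-1.2, -0.7, 0.1]
opening: 0.752
```

The force has swung from about −2 N to +0.1 N, so the handle bears on the rod. Release.

Request:
arm_command --increments '[[[0,0,0,0],[0,0,0,0],[0,0,0,0],[0,0,0,0],[0,0,0,0],[0,0,0,0],[0,0,0,0],[0,0,0,0]]]' --grip 8.54

```text
time: 13.38
eef_pos: [0.5712, 0.252, 0.1635]
tcp_rot: [0.517, 0.483, -0.517, 0.483]
contact_force: [0.8, -0.3, -0.0]
opening: 0.998
```

```bash
python3 - <<'E'
from look import *
look('p4',{'side':(200,310,130,280,5),'wrist':(0,384,0,512,1)})
E
```

```text
13.375 [0.5712 0.252  0.1635] [ 0.7893 -0.2969 -0.0289] 0.08524205912435444
[[-0.      0.9977 -0.068 ]
 [ 0.     -0.068  -0.9977]
 [-1.     -0.     -0.    ]]
```

View pics/p4_side.png

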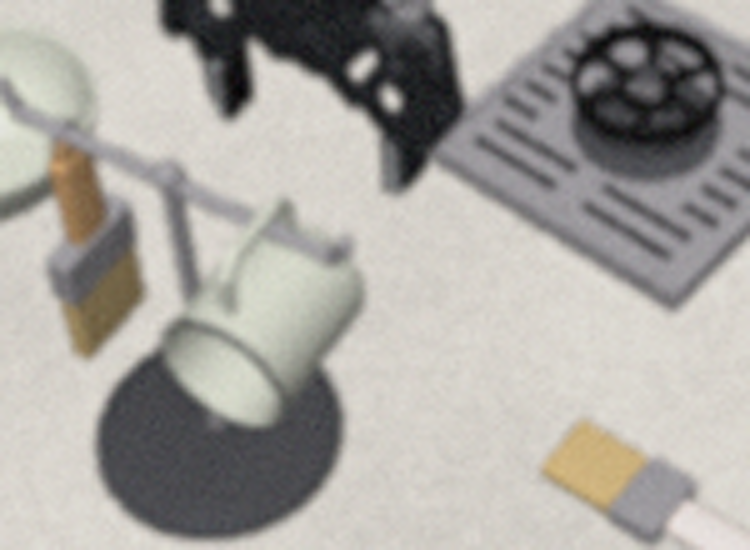

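View pics/p4_wrist.png

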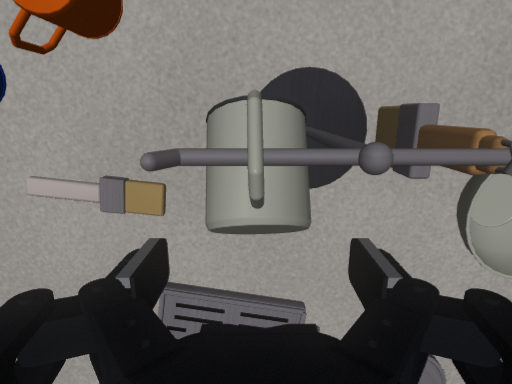

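The mug hangs from the rod by its handle, released and clear of the fingers (wrist view: handle crosses the rod at (255,157)). Now I'll go up and over to the jar.

Request:
arm_command --increments '[[[-2,0,0,0],[-3,0,0,0],[-3,0,0,0],[0,-0.8,5.2,0],[0,-0.8,5.2,0],[0,-0.8,5.2,0],[0,-0.8,5.2,0],[0,-0.8,5.2,0],[0,-0.8,5.2,0],[0,-0.8,5.2,0],[0,-0.8,5.2,0],[0,-0.8,5.2,0],[0,-0.8,5.2,0],[0,0,0,0]]]'

```text
time: 15.22
eef_pos: [0.4555, -0.2646, 0.2452]
tcp_rot: [-0.518, -0.481, 0.518, -0.482]
contact_force: [0.1, 0.3, 0.2]
opening: 1.001
```

```bash
python3 - <<'E'
from look import *
s=look('j1',{'scene':(240,350,120,260,5),'side':(110,310,130,350,3),'wrist':(0,384,0,512,1.5)})
for n in ['jar_mid','jar','tumbler','ramekin']:
    r=optics.place_of('wrist',n); print(n,[(np.round(x['at'],1).tolist(),round(x['conf'],2),onz('wrist',x['at'],{'jar_mid':.05}.get(n,.004))) for x in r[:4]])
E
```

```text
15.225 [ 0.4555 -0.2646  0.2452] [0.1478 0.3066 0.2039] 0.08551248317236874
[[ 0.0014  0.9973 -0.073 ]
 [-0.0018 -0.073  -0.9973]
 [-1.      0.0015  0.0017]]
jar_mid []
jar [([156.2, 252.6], 0.67, array([ 0.4498, -0.253 ,  0.004 ]))]
tumbler [([229.0, 299.6], 0.92, array([ 0.5114, -0.3651,  0.004 ]))]
ramekin [([161.4, 352.6], 0.98, array([ 0.5881, -0.2693,  0.004 ]))]
```

View pics/j1_wrist.png

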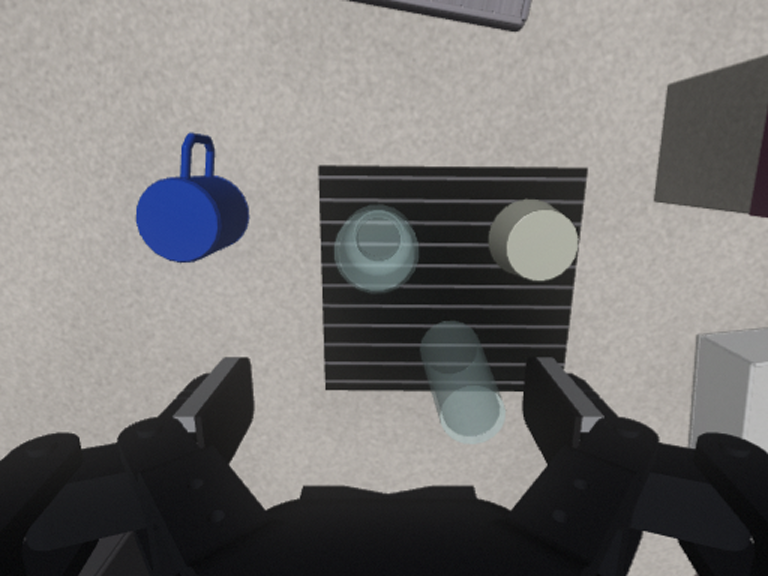

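View pics/j1_side.png

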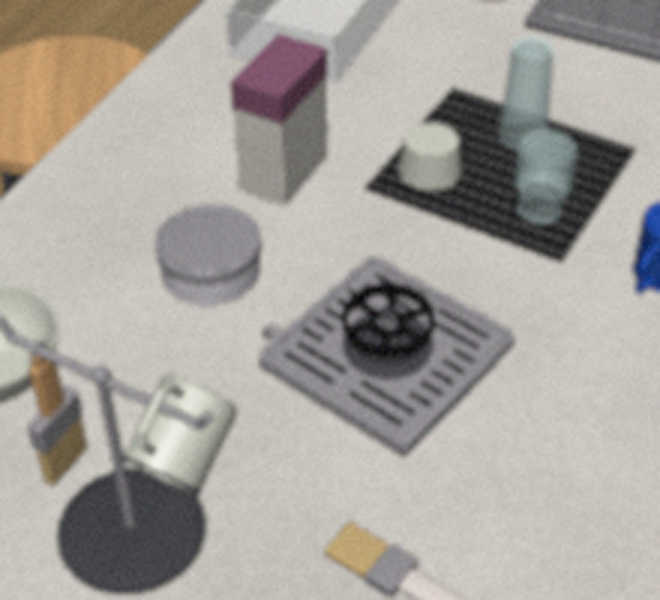

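In the wrist view the jar is the round pot at (376,249)/1.5 with the smaller neck circle inside it at (378,238)/1.5. The straight tumbler is at lower right and the ramekin at upper right.

```bash
python3 - <<'E'
from look import *
s=sensors.get_state(); 
im=cv2.imread('pics/j1_wrist.png')
im0=cv2.resize(im[180:320,300:450],None,fx=4,fy=4,interpolation=cv2.INTER_CUBIC)
def circ(c,z,r): 
    a=np.linspace(0,2*np.pi,60); return np.c_[c[0]+r*np.cos(a),c[1]+r*np.sin(a),0*a+z]
print(onz('wrist',(158,252),.004,s),onz('wrist',(167,250.7),.09,s),onz('wrist',(167,250.7),.07,s))
j=(.449,-.259)
for z,r,col in [(.004,.022,(255,0,0)),(.029,.024,(255,255,0)),(.090,.032,(0,0,255)),(.046,.032,(0,255,0))]:
    cv2.polylines(im0,[np.int32(((proj('wrist',circ(j,z,r),s)+.5)*1.5-.5-[300,180]+.5)*4)],False,col,1)
cv2.imwrite('pics/j1o.png',im0)
for c,o,f in (('scene',[120,240],5),('side',[130,110],3)):
    g=cv2.imread(f'pics/j1_{c}.png')
    for z,r,col in [(.004,.022,(255,0,0)),(.090,.032,(0,0,255)),(.046,.032,(0,255,0))]:
        cv2.polylines(g,[np.int32((proj(c,circ(j,z,r))-o+.5)*f)],False,col,1)
    cv2.imwrite(f'pics/j1o_{c}.png',g if c=='scene' else g[0:300,330:660])
E
```

```text
[ 0.4487 -0.2553  0.004 ] [ 0.4491 -0.2525  0.09  ] [ 0.4484 -0.2561  0.07  ]
```

View pics/j1o.png

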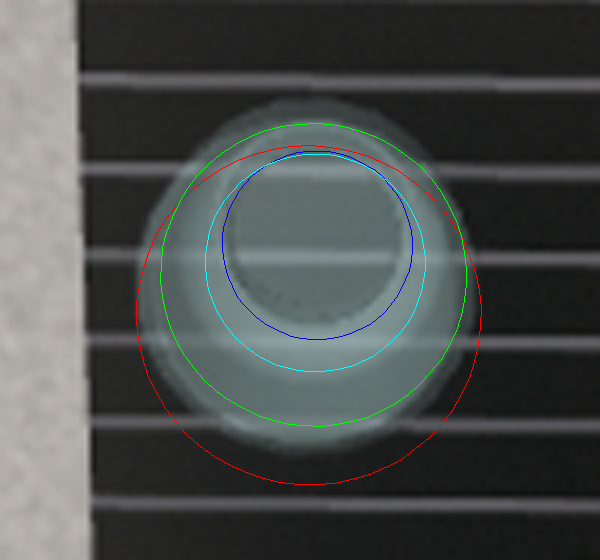

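View pics/j1o_scene.png

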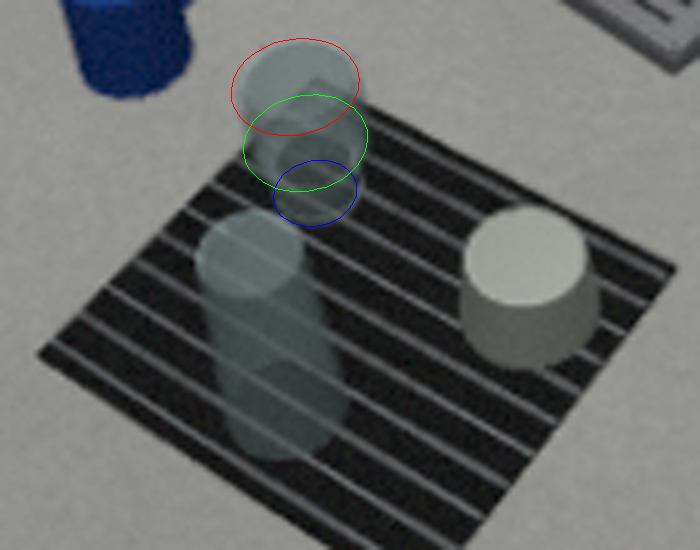

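View pics/j1o_side.png

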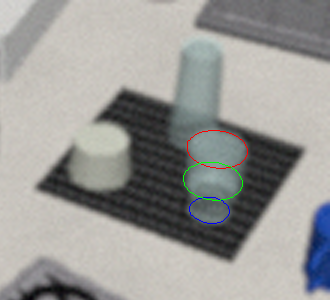

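Request:
arm_command --increments '[[[3,-0.7,-0.9,0],[3,0,0,0],[3,0,0,0],[0,0,0,0]]]'

```text
time: 16.08
eef_pos: [0.4484, -0.2498, 0.1509]
tcp_rot: [-0.516, -0.485, 0.517, -0.481]
contact_force: [0.1, 0.2, 0.3]
opening: 1.003
```

```bash
python3 - <<'E'
from look import *
s=look('j2',{'wrist':(0,384,0,512,1)})
im=cv2.imread('pics/j2_wrist.png'); f=3; o=np.array([160,130])
g=cv2.resize(im[130:330,160:360],None,fx=f,fy=f,interpolation=cv2.INTER_CUBIC)
def circ(c,z,r): 
    a=np.linspace(0,2*np.pi,60); return np.c_[c[0]+r*np.cos(a),c[1]+r*np.sin(a),0*a+z]
j=s['eef_pos'][:2]; print(j)
for z,r,col in [(.004,.019,(255,0,0)),(.090,.032,(0,0,255)),(.046,.032,(0,255,0))]:
    cv2.polylines(g,[np.int32((proj('wrist',circ(j,z,r),s)-o+.5)*f)],False,col,1)
cv2.imwrite('pics/j2o.png',g)
for n in ['jar_mid','jar']:
    r=optics.place_of('wrist',n); print(n,[(np.round(x['at'],1).tolist(),round(x['conf'],2),onz('wrist',x['at'],{'jar_mid':.05}.get(n,.004))) for x in r[:4]])
E
```

```text
16.075 [ 0.4484 -0.2498  0.1509] [0.0765 0.25   0.2899] 0.08567986662780457
[[-0.0046  0.9978 -0.0666]
 [ 0.004  -0.0666 -0.9978]
 [-1.     -0.0048 -0.0037]]
[ 0.4484 -0.2498]
jar_mid []
jar [([181.7, 260.5], 0.58, array([ 0.4533, -0.2615,  0.004 ]))]
```

View pics/j2o.png

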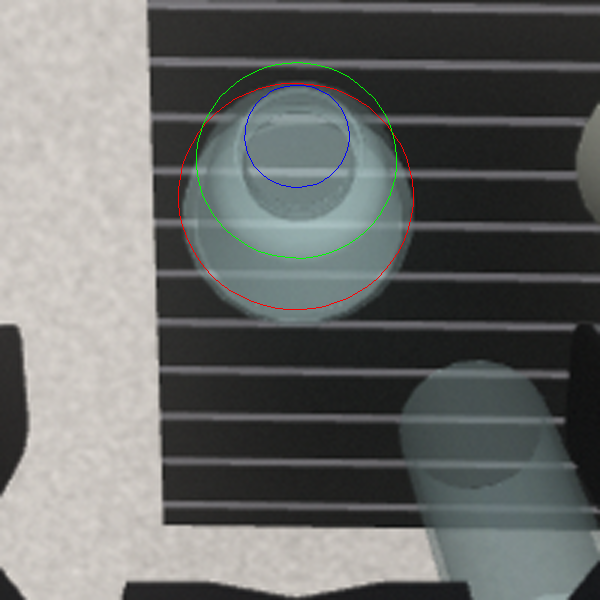

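Request:
arm_command --increments '[[[0,0,0,0],[0,0,0,0],[0,0,0,0]]]'

```text
time: 16.6
eef_pos: [0.4499, -0.2522, 0.1541]
tcp_rot: [0.517, 0.482, -0.517, 0.483]
contact_force: [0.2, -0.6, -0.3]
opening: 1.002
```

```bash
python3 - <<'E'
from look import *
s=look('j3',{'wrist':(0,384,0,512,1)})
im=cv2.imread('pics/j3_wrist.png'); f=3; o=np.array([160,130])
g=cv2.resize(im[130:330,160:360],None,fx=f,fy=f,interpolation=cv2.INTER_CUBIC)
def circ(c,z,r): 
    a=np.linspace(0,2*np.pi,60); return np.c_[c[0]+r*np.cos(a),c[1]+r*np.sin(a),0*a+z]
j=s['eef_pos'][:2]+[0,-.001]; print(j)
for z,r,col in [(.004,.019,(255,0,0)),(.090,.032,(0,0,255)),(.046,.032,(0,255,0))]:
    cv2.polylines(g,[np.int32((proj('wrist',circ(j,z,r),s)-o+.5)*f)],False,col,1)
cv2.imwrite('pics/j3o.png',g)
E
```

```text
16.6 [ 0.4499 -0.2522  0.1541] [ 0.1729 -0.5798 -0.348 ] 0.08561131484566094
[[ 0.0007  0.9977 -0.068 ]
 [-0.0006 -0.068  -0.9977]
 [-1.      0.0007  0.0006]]
[ 0.4499 -0.2532]
```

View pics/j3o.png

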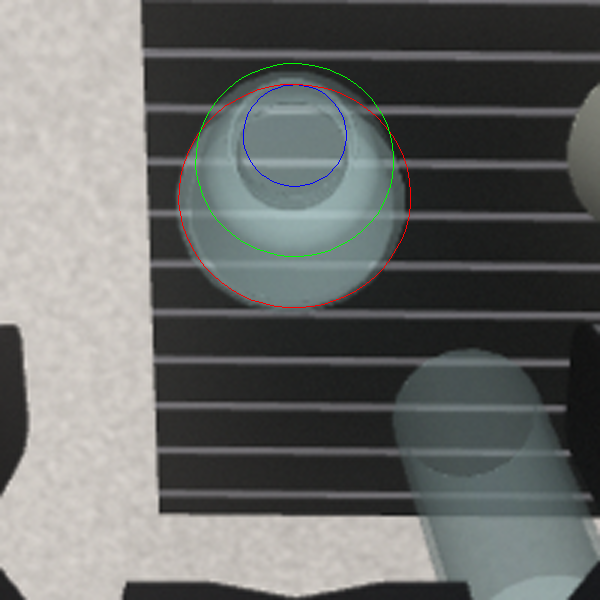

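The jar is centred at about (0.449,−0.254), and the overlay matches its body outline within 1–2 mm. I'll descend and grip.

Request:
arm_command --increments '[[[2,0,0.2,0],[3,0,0,0],[2.5,0,0,0],[1.7,0,0,0],[1,0,0,0],[0.5,0,0,0],[0,0,0,0],[0,0,0,0]]]'

```text
time: 17.65
eef_pos: [0.4501, -0.2544, 0.0474]
tcp_rot: [0.517, 0.482, -0.517, 0.483]
contact_force: [0.4, -0.5, 0.3]
opening: 1.002
```

```bash
python3 - <<'E'
from look import *
s=look('j4',{'wrist':(0,384,0,512,1.5),'side':(110,230,200,370,4)})
E
```

```text
17.65 [ 0.4501 -0.2544  0.0474] [ 0.4155 -0.4644  0.3466] 0.08554135145841577
[[ 0.0012  0.9977 -0.0679]
 [-0.001  -0.0679 -0.9977]
 [-1.      0.0013  0.0009]]
```

View pics/j4_wrist.png

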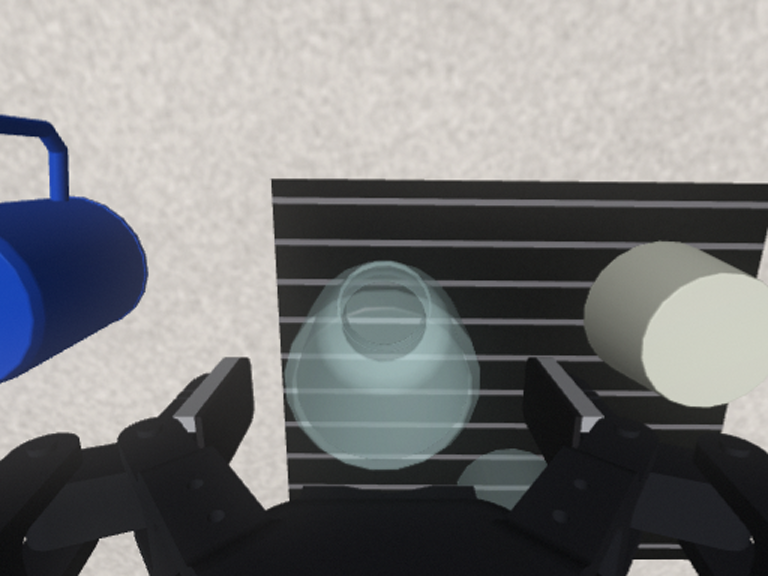

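View pics/j4_side.png

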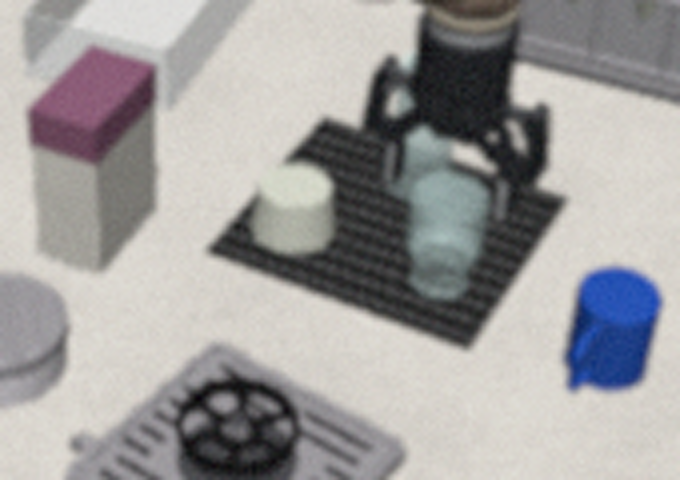

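The jar sits between the fingers (wrist view, centre (382,370) against finger midpoint 388) and nothing touches it. I'll close.

Request:
arm_command --increments '[[[0,0,0,0],[0,0,0,0],[0,0,0,0],[0,0,0,0],[0,0,0,0],[0,0,0,0]]]' --grip 5.3 --grip_force 60

```text
time: 18.5
eef_pos: [0.4501, -0.2545, 0.0476]
tcp_rot: [-0.517, -0.482, 0.517, -0.483]
contact_force: [-0.2, 0.4, 6.2]
opening: 0.719
```

Request:
arm_command --increments '[[[-1,0,0,0],[-2.5,0,0,0],[-4,0,0,0],[-4,0,0,0],[-1.5,0,0,0],[0,0,0,0],[0,0,0,0]]]'

```text
time: 19.38
eef_pos: [0.4485, -0.253, 0.1741]
tcp_rot: [-0.517, -0.484, 0.517, -0.481]
contact_force: [-0.4, 0.0, -1.7]
opening: 0.717
```

```bash
python3 - <<'E'
from look import *
s=look('j5',{'wrist':(0,384,0,512,1.5),'side':(80,280,190,370,3)})
E
```

```text
19.375 [ 0.4485 -0.253   0.1741] [-0.376   0.0499 -1.7438] 0.06125870367054106
[[-0.0031  0.9977 -0.068 ]
 [ 0.0027 -0.068  -0.9977]
 [-1.     -0.0033 -0.0025]]
```

View pics/j5_wrist.png

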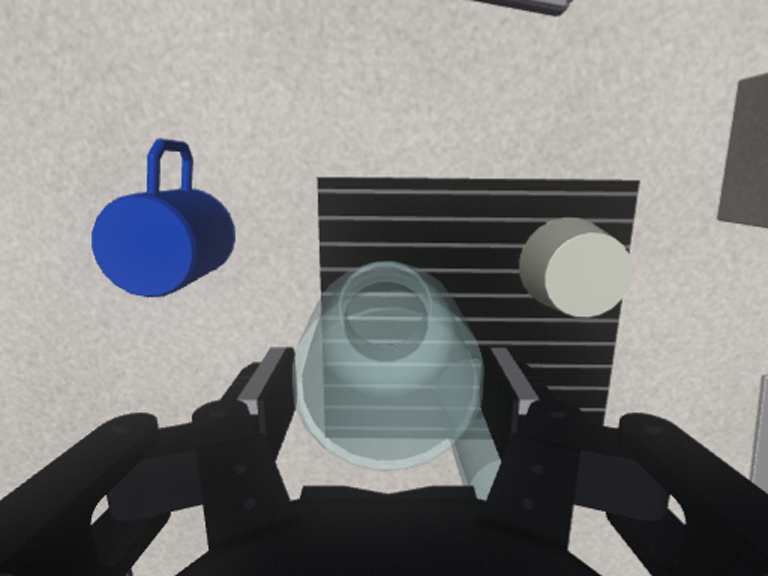

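View pics/j5_side.png

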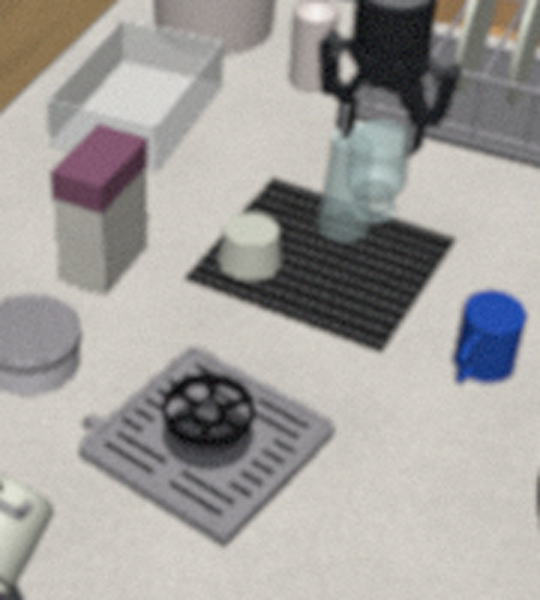

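```bash
python3 - <<'E'
from look import *
s=sensors.get_state()
im=cv2.imread('pics/j5_wrist.png')
m=optics.camera_model('wrist');K,d,M=np.array(m['camera_matrix']),np.array(m['dist']),np.array(m['mount'])
def pt(P):
    q=(np.atleast_2d(P)-M[:3,3])@M[:3,:3]*[1,-1,-1]
    return cv2.projectPoints(q.reshape(-1,1,3),np.zeros(3),np.zeros(3),K,d)[0][:,0]
a=np.linspace(0,2*np.pi,80)
g=cv2.resize(im[230:500,250:530],None,fx=2.2,fy=2.2,interpolation=cv2.INTER_CUBIC)
for x,r,col in [(.0435,.022,(255,0,0)),(.0435,.019,(255,0,255)),(.0185,.024,(0,255,255)),(.0015,.032,(0,255,0)),(-.0425,.032,(0,0,255))]:
    P=np.c_[0*a+x,r*np.cos(a)+DY if False else r*np.cos(a),r*np.sin(a)]
    cv2.polylines(g,[np.int32(((pt(P)+.5)*1.5-.5-[250,230]+.5)*2.2)],False,col,1)
cv2.imwrite('pics/j5o.png',g)
E
```

```text
(no output)
```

View pics/j5o.png

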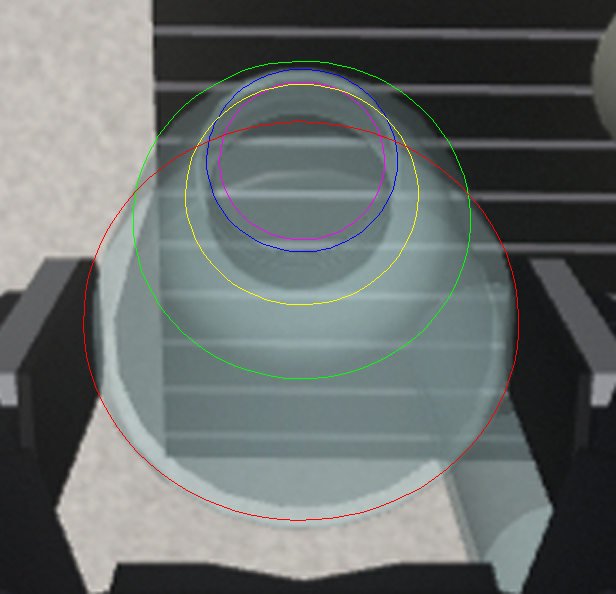

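The jar model overlay at tool offset zero matches the mouth and body outlines, so the jar is held centred and upright. I'll carry it over the nozzle.

Request:
arm_command --increments '[[[0,0.5,-3,0],[0,0.8,-5,0],[0,0.8,-5,0],[0,0.8,-5,0],[0,0.8,-5,0],[0,0.6,-4.2,0],[0,0,0,0],[0,0,0,0],[0,0,0,0]]]'

```text
time: 20.6
eef_pos: [0.5106, 0.0135, 0.176]
tcp_rot: [-0.517, -0.483, 0.517, -0.482]
contact_force: [-0.9, -0.3, -1.5]
opening: 0.716
```

```bash
python3 - <<'E'
from look import *
s=look('k1',{'wrist':(0,384,0,512,1.5),'side':(120,280,170,340,4),'scene':(130,260,180,320,4)})
for c in ('scene','side','wrist'):
  for n in('nozzle','ring_seat','jar'):
    print(c,n,[(np.round(x['at'],1).tolist(),round(x['conf'],2)) for x in optics.place_of(c,n)][:3])
E
```

```text
20.6 [0.5106 0.0135 0.176 ] [-0.9097 -0.251  -1.532 ] 0.06110984697286729
[[-0.001   0.9976 -0.0695]
 [-0.0001 -0.0695 -0.9976]
 [-1.     -0.0009  0.0002]]
scene nozzle [([208.1, 250.2], 0.97)]
scene ring_seat [([213.0, 248.9], 0.73), ([298.5, 222.0], 0.42)]
scene jar [([187.9, 249.9], 0.96), ([300.0, 224.4], 0.71)]
side nozzle [([213.3, 258.8], 0.74)]
side ring_seat [([214.3, 261.5], 0.57)]
side jar [([195.8, 260.8], 0.8), ([165.2, 224.7], 0.64)]
wrist nozzle [([179.6, 262.0], 0.62)]
wrist ring_seat [([179.6, 255.8], 0.81)]
wrist jar [([205.9, 255.8], 0.77)]
```

View pics/k1_wrist.png

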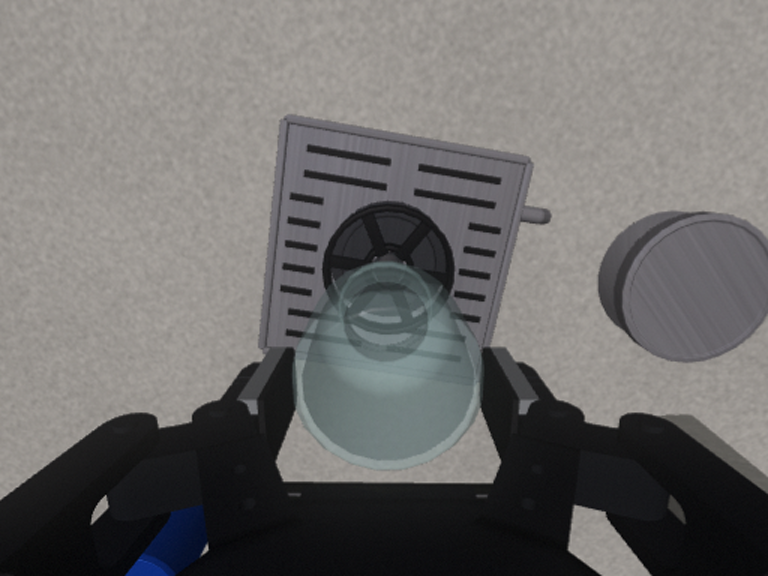

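View pics/k1_side.png

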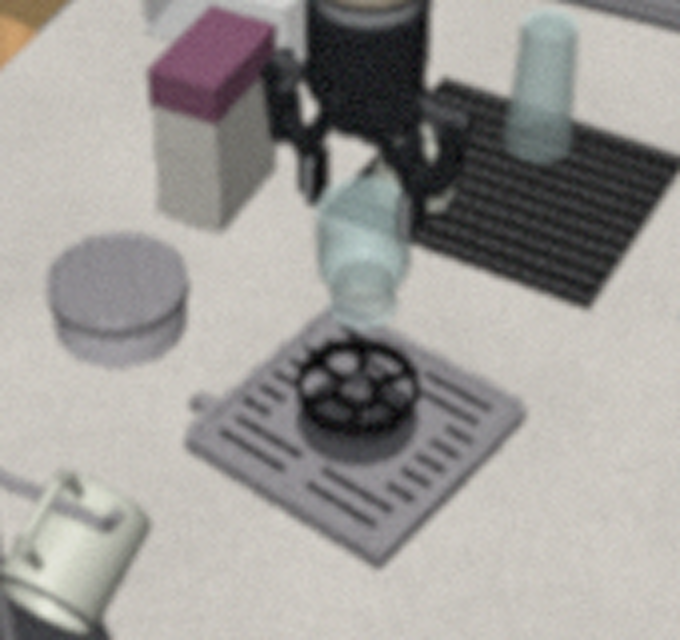

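View pics/k1_scene.png

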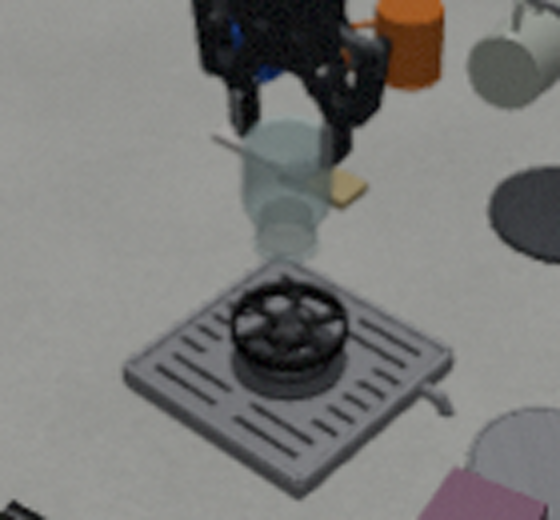

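```bash
python3 - <<'E'
from look import *
s=sensors.get_state(); p=s['eef_pos']
def circ(c,z,r): 
    a=np.linspace(0,2*np.pi,60); return np.c_[c[0]+r*np.cos(a),c[1]+r*np.sin(a),0*a+z]
rc=(.5118,.0138)
print(tri([('scene',(208.1,250.2)),('side',(213.3,258.8))]))
for c,o,f in (('scene',[180,130],4),('side',[170,120],4),('wrist',[0,0],1.5)):
    g=cv2.imread(f'pics/k1_{c}.png')
    mz=p[2]-.0435
    for cc,z,r,col in [(rc,.061,.044,(0,0,255)),(rc,.067,.0085,(0,255,255)),(p[:2],mz,.022,(0,255,0)),(p[:2],mz+.05,.032,(0,255,0))]:
        cv2.polylines(g,[np.int32((proj(c,circ(cc,z,r),s)-o+.5)*f)],False,col,1)
    if c=='wrist': g=cv2.resize(g[180:420,280:500],None,fx=2.5,fy=2.5,interpolation=cv2.INTER_CUBIC)
    else: g=g[100:480,150:500]
    cv2.imwrite(f'pics/k1o_{c}.png',g)
a=cv2.imread('pics/k1o_scene.png');b=cv2.imread('pics/k1o_side.png'); cv2.imwrite('pics/k1o_b.png',np.hstack([a,b]))
E
```

```text
(array([0.5106, 0.0095, 0.0655]), [np.float64(0.0017394395765662548), np.float64(0.0017394395765662986)])
```

View pics/k1o_wrist.png

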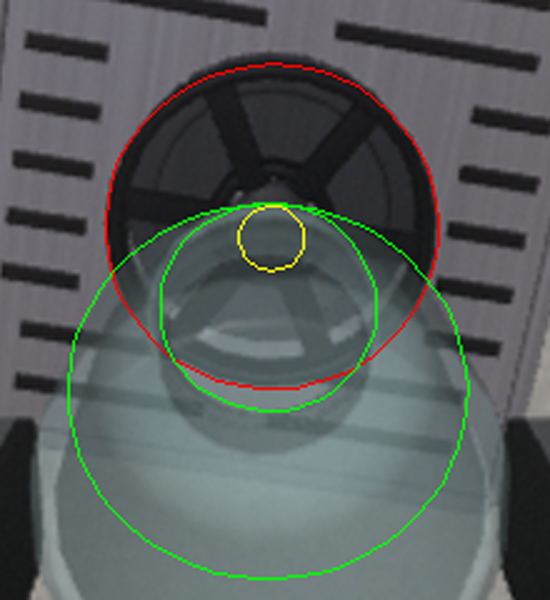

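View pics/k1o_b.png

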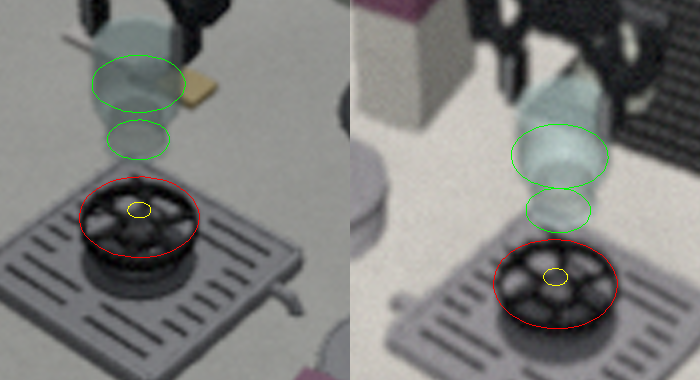

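The ring, nozzle and jar overlays agree within about 2 mm in all three views, against a radial clearance of about 10 mm. I'll lower in stages.

Request:
arm_command --increments '[[[2,0,0,0],[2,0,0,0],[1.5,0,0,0],[0.7,0,0,0],[0.5,0,0,0],[0,0,0,0],[0,0,0,0]]]'

```text
time: 22.08
eef_pos: [0.5115, 0.0144, 0.1102]
tcp_rot: [0.517, 0.482, -0.516, 0.483]
contact_force: [1.0, 0.1, -1.7]
opening: 0.718
```

```bash
python3 - <<'E'
from look import *
s=look('k2',{'side':(140,260,190,330,4),'scene':(140,260,180,320,4)})
a=cv2.imread('pics/k2_scene.png')[:480];b=cv2.imread('pics/k2_side.png')[:480]; h=min(len(a),len(b)); cv2.imwrite('pics/k2.png',cv2.resize(np.hstack([a[:h],b[:h]]),None,fx=.7,fy=.7))
E
```

```text
22.075 [0.5115 0.0144 0.1102] [ 1.0357  0.1359 -1.7353] 0.061292917896754354
[[ 0.0012  0.9977 -0.0679]
 [-0.0002 -0.0679 -0.9977]
 [-1.      0.0013  0.0001]]
```

View pics/k2.png

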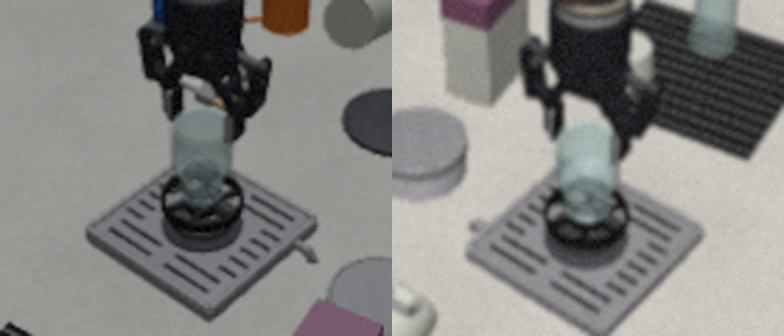

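Request:
arm_command --increments '[[[0.5,0,0,0],[0.4,0,0,0],[0,0,0,0]]]'

```text
time: 22.55
eef_pos: [0.5104, 0.0146, 0.0998]
tcp_rot: [-0.516, -0.483, 0.517, -0.482]
contact_force: [0.1, -0.3, -2.5]
opening: 0.712
```

Request:
arm_command --increments '[[[0.3,0,0,0],[0.2,0,0,0],[0,0,0,0]]]'

```text
time: 22.92
eef_pos: [0.5113, 0.0144, 0.0964]
tcp_rot: [0.517, 0.483, -0.517, 0.483]
contact_force: [-2.9, 0.8, 5.2]
opening: 0.714
```

Request:
arm_command --increments '[[[0.3,0,0,0],[0.3,0,0,0],[0,0,0,0],[0,0,0,0]]]'

```text
time: 23.42
eef_pos: [0.5114, 0.0144, 0.0911]
tcp_rot: [0.517, 0.483, -0.517, 0.483]
contact_force: [-3.6, -0.5, 8.5]
opening: 0.715
```

Contact came at about TCP z 0.0985 and the spring force is rising as expected. I'll push on to the stop.

Request:
arm_command --increments '[[[0.2,0,0,0],[0.2,0,0,0],[0,0,0,0],[0,0,0,0]]]'

```text
time: 23.92
eef_pos: [0.5114, 0.0144, 0.0876]
tcp_rot: [-0.517, -0.483, 0.517, -0.483]
contact_force: [-4.2, 0.8, 9.8]
opening: 0.717
```

Request:
arm_command --increments '[[[0.15,0,0,0],[0,0,0,0],[0,0,0,0]]]'

```text
time: 24.3
eef_pos: [0.5115, 0.0144, 0.0864]
tcp_rot: [-0.517, -0.483, 0.517, -0.483]
contact_force: [-5.5, -0.8, 11.4]
opening: 0.713
```

Request:
arm_command --increments '[[[0.15,0,0,0],[0,0,0,0],[0,0,0,0]]]'

```text
time: 24.68
eef_pos: [0.5117, 0.0144, 0.0863]
tcp_rot: [-0.516, -0.483, 0.517, -0.483]
contact_force: [-8.2, 0.8, 16.1]
opening: 0.715
```

```bash
python3 - <<'E'
from look import *
s=look('k3',{'side':(140,260,190,330,5),'scene':(140,260,180,320,5),'wrist':(0,384,0,512,1.5)}); print(s['wrist_torque'])
E
```

```text
24.675 [0.5117 0.0144 0.0863] [-8.1799  0.8415 16.0577] 0.0610328088652033
[[-0.0002  0.9977 -0.0675]
 [-0.0005 -0.0675 -0.9977]
 [-1.     -0.0001  0.0005]]
[ 0.1393  1.7028 -0.0167]
```

View pics/k3_side.png

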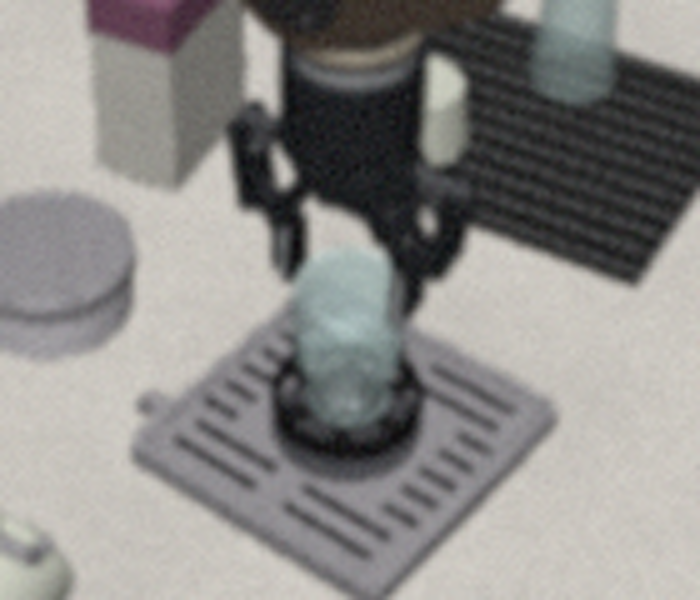

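View pics/k3_scene.png

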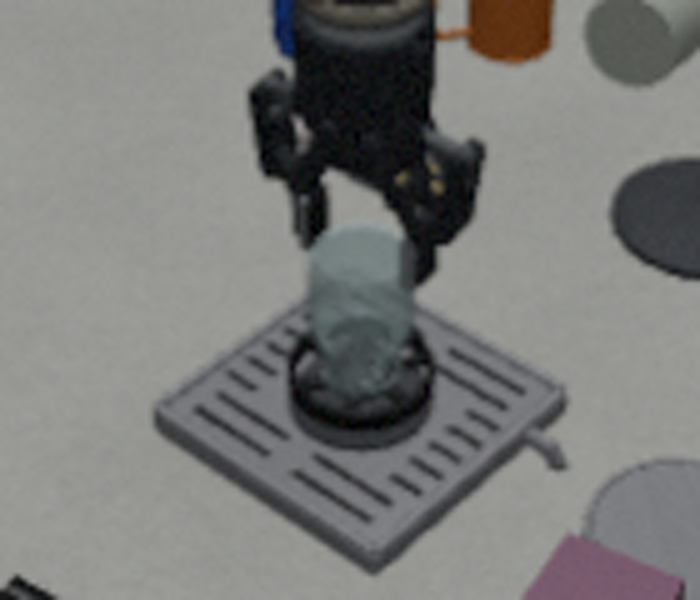

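View pics/k3_wrist.png

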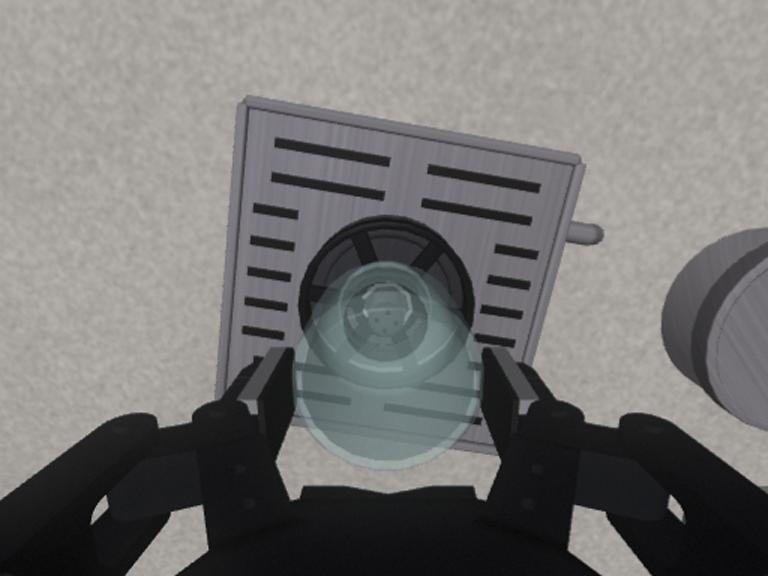

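The nozzle is centred inside the neck (wrist view, (385,312)). TCP z has stopped at 0.0863 while the force jumps, so the ring is on its stop. I'll relieve the side load a little and add some margin to the push.

Request:
arm_command --increments '[[[0,-0.15,0,0],[0.1,0,0,0],[0.1,0,0,0],[0,0,0,0],[0,0,0,0]]]'

```text
time: 25.45
eef_pos: [0.5115, 0.0143, 0.0861]
tcp_rot: [0.517, 0.482, -0.516, 0.484]
contact_force: [-9.0, 1.3, 22.2]
opening: 0.714
```

```bash
python3 - <<'E'
from look import *
s=look('k4',{'side':(120,310,120,330,3.6),'scene':(90,350,120,370,2.3),'wrist':(0,384,0,512,1)}); print(s['wrist_torque'])
E
```

```text
25.45 [0.5115 0.0143 0.0861] [-9.0458  1.294  22.1884] 0.06101176982744682
[[ 0.0027  0.9977 -0.0675]
 [-0.0009 -0.0675 -0.9977]
 [-1.      0.0027  0.0007]]
[ 0.1417  1.8375 -0.0243]
```

View pics/k4_side.png

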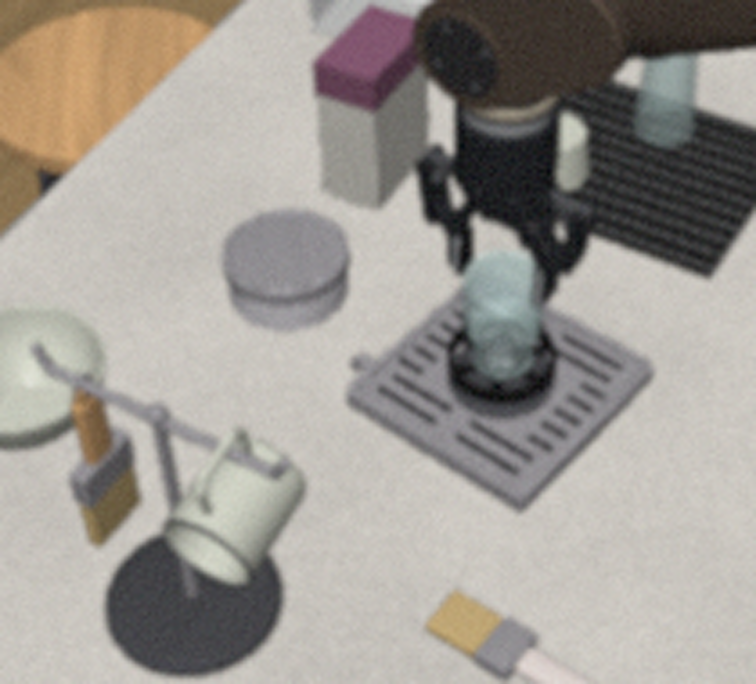

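View pics/k4_scene.png

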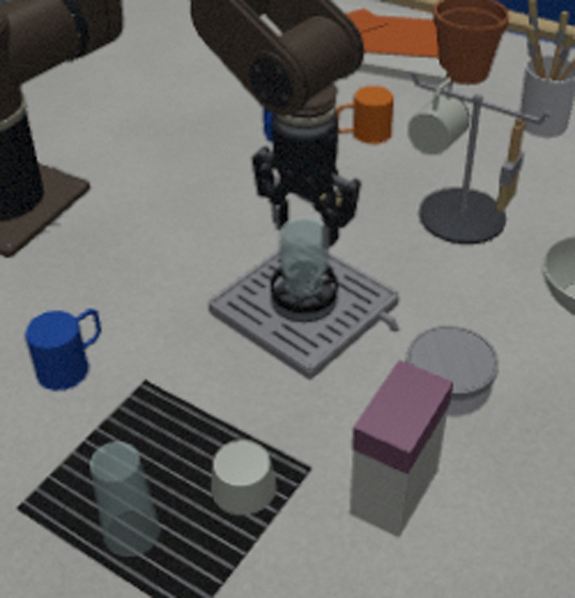

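```bash
python3 - <<'E'
from h import *
s=sensors.get_state(); print(s['time'],s['eef_pos'],s['contact_force'],s['opening']); print(ctrl.sign_off())
E
```

```text
25.6 [0.51152687 0.0142813  0.08614244] [-9.23931965  0.93011194 24.4681897 ] 0.7157978628336762
the job is handed in; nothing more can be done
None
```

I hung the white mug by its handle on the free hook and let go of it. I then set the glass jar mouth-down over the nozzle and pushed it down to the stop. I signed off at 25.6 s of the 70 s, still holding it there with about 24 N of push.

- **Mug:** The last scene and side pictures show it hanging free on the rod.
- **Jar and ring:** The height stopped changing at 0.086 m, about 12 mm below first contact. The force then rose from 11 to 24 N with no further travel. This is how I judged the ring to be at the bottom, since I had no direct reading of it. In the last wrist picture I viewed, taken just before the final small push, the nozzle was centred in the jar's neck.
- **Other things on the table:** The tumbler, ramekin, tin, packet and brush looked unmoved in the last pictures. I did not measure their positions again.
- **Disagreements:** The trained networks' nozzle position was about 4 mm from my wrist-camera fit. I used the fit, and the clearance around the nozzle is about 10 mm. A sideways load of about 9 N stayed during the push, and my one small correction did not remove it.

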